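Hook out the magnifier's retaining ring

TASK

The bench magnifier's lens must come out for cleaning, so remove its split retaining ring: with the hooked pick from the stand, reach from inside under the ring end that lies anticlockwise of the gap (seen from above), where a notch in the ledge, hidden under the ring and to be found by feel, lets its foot in, and gently lever that end up over its catch. Finish with the ring laid, not dropped or flung, in the white dish and the pick standing back in its stand. Do not press on the lens or force the pick against the housing or the ring, and leave everything else on the bench where it is.

Things in the scene. Friction and masses are not known exactly. Their poses are not given: they have to be found in the camera images.
- cell: (all sizes in mm) the magnifier head, fixed: upright round aluminium housing 94 across, rim 42 above the bench, on a grey foot 116 across, 8 high. Origin under its centre at bench height, z up. In the rim is a bore 67 across with an annular ledge in it (inner diameter 50, top 36 above the bench): the ring's seat, so the ring lies 2 below the rim. A pin 6 wide, 40 high stands in the ring's gap, at the housing's +x
- catch_left (a point): nose tip (44 above the bench, 30 from the axis) of the steel catch 80 deg anticlockwise from the housing's +x. It hangs 2 over the ring, 10 wide, top 46.5 high, sprung radially (4.5 N preload, 1500 N/m, yields 5 outwards). A ring end levered up 13 to 16 snaps over the noses and stays propped on them, its underside then 3 to 5 above the rim
- catch_right (a point): nose tip of the like catch 80 deg clockwise from the housing's +x
- lip (a point): inner edge, underside, of the fixed lip opposite the gap (180 deg): 12 wide, underside 41, top 45 above the bench, 2.5 over the ring. The propped ring is drawn out upwards and some 6 towards the gap side, out from under it
- lens: the glass lens in the housing, 50 across, its top 24 above the bench; origin on the housing's axis at bench height
- ring: the dark steel split ring, stiff: outside diameter 64, inside 48, 4 thick, 35 g, all sizes in mm. Origin in the centre of its underside (36 above the bench when seated), z up; its gap, 10 wide, is at its +x, and lies at the housing's +x when seated
- ring_end (a point): mid-section point of the ring, 2 above its underside, 28 from its centre, 21 deg anticlockwise from the middle of the gap: on the end to lever. Under this end the ledge has one notch, 10 wide along the circle, open to the inside, cut down to 30 above the bench: a slot 6 high under the ring. It is hidden and its place not known: its middle is anywhere from 17 to 51 deg anticlockwise from the gap. Elsewhere the foot meets the ledge
- ring_other_end (a point): the same on the other end, 21 deg clockwise from the gap
- pick: the pick, 121 mm long, 70 g, standing upright foot down in its stand. Origin on its axis at the bottom of the foot, z up along the tool, x the way the foot points. Foot: 3.5 thick, 7 wide, from 3 behind the axis to 10.5 ahead of it; shank 6 x 6 up to 51; above it a wooden handle 22 x 22, from 51 to 121
- stand: dark wooden block, fixed, 60 x 60 x 75 high; origin under its centre. From the top, 70 deep, goes a square well 28 wide, sides along the block's x and y, in which the pick stands with its foot on the well floor (5 above the bench), its handle out of the top; the pick's x then lies along the block's x
- dish: white round ceramic dish, fixed, 136 across the rim, 24 high, inside floor about 5 above the bench; origin under its centre
- ink_jar: bystander: short closed glass ink jar, 60 across, 75 high, upright; origin under its centre
- solvent: bystander: closed bottle, 56 across, 150 high, upright; origin under its centre
- brayer: bystander: ink roller lying flat: black rubber roller 90 long and 36 across, wire fork, wooden handle; origin under the roller's middle, handle towards its -x
- brush: bystander: flat brush lying down; origin under its middle, handle to its -x
- palette_knife: bystander: palette knife lying down; origin under its middle, handle to its -x
- plate_block: bystander: flat wooden printing block, 100 x 140 x 18; origin under its centre
There are look-alikes about, which are no part of the job. What is shaped like the stand but blue is not meant.

How it is judged (in metres and radians):
On the way:
1. the ring end anticlockwise of the gap is up on the pick, over 9 mm above its seat (z of ring_end in the frame of cell above 0.0475 m and contact force between pick and ring above 0.15 N), for 0.2 s.
At the end, for the whole second after the job is handed in: the ring lies still in the dish (centre within 45 mm of the dish's, underside under 22 mm high) and the pick stands still in its stand, foot within 7 mm of the well floor and 12 mm of its middle, tilted under 10 degrees (horizontal distance between ring and dish below 0.045 m and height (world z) of ring below 0.022 m and linear speed of each of ring, pick below 0.02 m/s and horizontal distance between pick and stand below 0.012 m and z of pick in the frame of stand below 0.012 m and angle between pick's own z axis and vertical below 0.17 rad); the robot touches nothing.
It fails at once if the lens is pressed with over 8 N (contact force between anything else and lens above 8 N).
It fails at once if the pick is forced against the housing with over 12 N (contact force between pick and cell above 12 N).
It fails at once if the pick is forced against the ring with over 25 N (contact force between pick and ring above 25 N).
It fails at once if the ring is flung or dropped (over 1 m/s) (linear speed of ring above 1 m/s).
It fails at once if a bystander is moved by over 30 mm (distance of any of ink_jar, solvent, brayer, brush, palette_knife, plate_block from where it was at the start of the episode above 0.03 m).
It also fails if it takes over 72 s, if anything falls off the work surface, if the arm or the gripper's body presses on something with over 40 N, if the wrist force passes 120 N, or if a joint passes its speed limit or range.

ROBOT

A 6-joint arm with a two-finger parallel gripper is mounted at the origin on the work surface. World frame = base frame: x ahead of the robot, y to its left, z up, the work surface at z = 0. Lengths are in mm, angles in degrees, forces in N, time in s.
With the tool pointing down it reaches from about 350 to 850 mm from the base axis. Payload 8.1 kg.
Tool frame: the origin (TCP) lies between the finger pads; the fingertips stand 22 mm ahead of it and the grasp point (between the pads) lies 3 mm ahead of it; z points along the fingers, y is the direction in which the jaws open and shut (so a half turn about z gives the same grasp; the last joint's range is limited). The gripper opens to 85 mm and grips with 20 to 120 N. Pads are 22 mm wide; open, the fingers measure 114 mm over their backs; the gripper's body (76 mm by 85 mm) begins 54 mm behind the grasp point. The pads swing forward as they close: fully open they stand 13 mm farther back than shut.
Start: joints at [-75.768, 7.471, 85.268, -0, 87.261, -4.893], TCP at [196.601, -566.88, 230.192] pointing down, gripper open.
Joint ranges: [-169.43, 169.43], [-51.17, 129.36], [1.28, 143.12], [-76.62, 256.62], [0, 156.53], [-152.29, 152.29]. Speed limits (degrees/s): [136.94, 136.94, 159.86, 180, 180, 180].

INTERFACE

Orientations are given as [roll, pitch, yaw] about the fixed x, y, z axes, in that order (R = Rz(yaw) Ry(pitch) Rx(roll)).
In Python, from bench import r gives the robot as it stands.
- The arm moves only by the tool drive_tool, never from a script. Its argument "moves" is a list of rows, each a list of 2 entries, a list of its own where there are three numbers: the shift along the world's x, y, z in mm, then the turn about the world's z in degrees. A call has exactly 8 rows; each row is the pose to reach, as a shift and turn from the pose commanded when the call began; what a row does not reach only later rows make up. A row lasts 1/12 s, in which the tool goes at most 41.7 mm and 7.16 degrees, less where a joint would pass 70% of its speed; a pose out of reach is approached as far as the arm can. A call with a gripper value outside its range is refused whole. "fingers" is the finger opening in mm, from 0 to 85.4, set as the call begins (left out, the last holds). The fingers move at their own pace and stop on an object; "squeeze" is the grip in N (left out, the last holds). Time passes only in rows, so rows that repeat a pose let the fingers close, or fill a call up. It gives the time, the measured TCP pose, the force and the opening at its end, in the units of the state.
- r.sense(): the state, without advancing time (a new reading comes with each control period).
- r.snapshot(name): name is "side" or "top" or "wrist"; returns a dict with "pixels" (384x512x3 uint8, red, green, blue), "camera_matrix" (3x3 intrinsics, pixels), "k1" (the pictures are not rectified: a ray, as slopes to the right and down, at radius r is drawn at 1 + k1 r^2 times it, then the intrinsics apply), "xyz" and "orientation" of the camera in the world. Camera axes: x right, y down, z forward; pixel columns grow to the right and rows downward; lengths in mm; the calibration is good to about 2 mm. A picture is of the moment at which its call begins. There is no depth.
- r.hand_in(): hands the job in, once; it reports no verdict.
The state is a dict: "time": time; "joint_pos": joint angles; "qd": joint speeds; "joint_efforts": joint torques, N m; "tool_pos": TCP position; "tcp_rot": TCP orientation; "ft_force": force on the tool from outside, world axes, zero at the start; "wrist_torque": the same for the moment, N m; "finger_gap": finger opening in mm.
Only numpy, scipy, OpenCV 4.12 (cv2) and the standard library are available. Lean on these libraries where they do the work, as an engineer would, in place of code of your own. Each camera call takes 0.05 s, during which the arm holds its last target.

## Working session

There is one attempt and no reset: what is moved stays moved. The work goes in short steps, Python scripts to look and compute and a tool call to move; the robot and the scene stay as the last step left them, time stands still between calls to the robot, and variables do not carry over. Pictures are saved under pics/ and viewed, and the job is handed in when it is done.

Besides the shell and the picture viewer there is one more tool, called in YAML: its name, and indented under it one key for each argument. drive_tool: Moves the arm, as the interface text tells. Its arguments: {"type":"object","properties":{"moves":{"type":"array","items":{"type":"array"}},"fingers":{"type":"number"},"squeeze":{"type":"number"}},"required":["moves"]}

```bash
ls; mkdir -p pics
python3 - <<'E'
from bench import r
import cv2
print(r.sense())
for n in ["side","top","wrist"]:
    s=r.snapshot(n); cv2.imwrite(f"pics/{n}0.png",s["pixels"][:,:,::-1])
    print(n,s["camera_matrix"],s["k1"],s["xyz"],s["orientation"])
E
```

```text
pics
{'time': 0.0, 'joint_pos': array([-7.57665639e+01,  7.51526101e+00,  8.53293258e+01,  8.08381194e-04,
        8.72600043e+01, -4.89100264e+00]), 'qd': array([-0.01712401, -0.00018331,  0.02760078,  0.04087426,  0.06968189,
       -0.01213382]), 'joint_efforts': array([ 1.03867771e-05, -5.69401753e+01, -5.00551021e+01, -3.52663556e-04,
        1.48168160e-02,  7.35674263e-06]), 'tool_pos': array([ 196.48534759, -566.3429598 ,  229.14237658]), 'tcp_rot': array([-1.79895859e+02, -9.72192532e-03,  1.91243905e+01]), 'ft_force': array([0.74115551, 0.79484001, 0.40183753]), 'wrist_torque': array([-0.06006302,  0.00586812,  0.03572319]), 'finger_gap': 85.44223783770111}
side [[479.22402608   0.         254.80901179]
 [  0.         479.22402608 191.6914522 ]
 [  0.           0.           1.        ]] 0.014910931367280658 [ 114.64608762 1187.46391888 1071.10972925] [-128.66999003    0.94481962 -163.33407941]
top [[382.71221064   0.         252.61180924]
 [  0.         382.71221064 192.43647827]
 [  0.           0.           1.        ]] -0.05355401234206869 [ 417.8963346   -10.56471863 1164.51370907] [-174.91254868    0.44118569  -91.09295863]
wrist [[308.75413559   0.         252.5709146 ]
 [  0.         308.75413559 189.96246925]
 [  0.           0.           1.        ]] -0.07436461400768567 [ 273.04826959 -541.247524    373.93579323] [ 1.61931611e+02  1.05903778e-01 -7.08978482e+01]
```

View pics/side0.png

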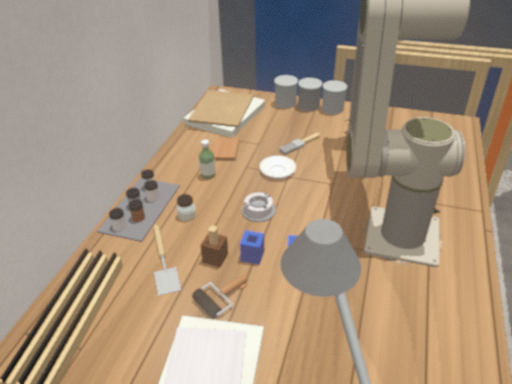

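View pics/top0.png

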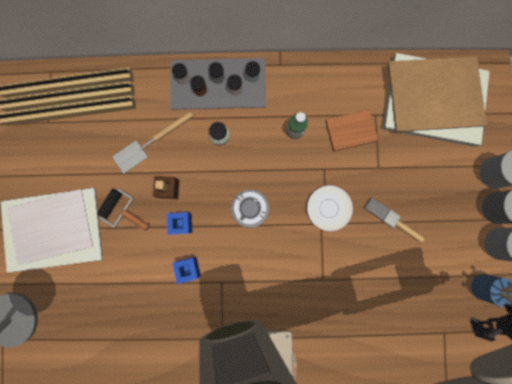

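View pics/wrist0.png

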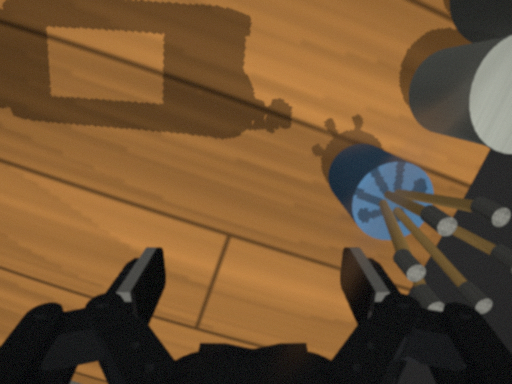

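```bash
cat > h.py <<'E'
import numpy as np, cv2
from scipy.spatial.transform import Rotation as R
from bench import r
def snap(n,fn=None):
    s=r.snapshot(n)
    if fn: cv2.imwrite(f"pics/{fn}.png",s["pixels"][:,:,::-1])
    return s
def ray(s,u,v):
    K=s["camera_matrix"];k=s["k1"]
    xd=np.array([(u-K[0,2])/K[0,0],(v-K[1,2])/K[1,1]]);x=xd.copy()
    for _ in range(20): x=xd/(1+k*(x@x))
    d=R.from_euler('xyz',s["orientation"],degrees=True).apply([x[0],x[1],1.])
    return np.array(s["xyz"]),d
def onz(s,u,v,z):
    o,d=ray(s,u,v); return o+d*(z-o[2])/d[2]
def proj(s,p):
    K=s["camera_matrix"];k=s["k1"]
    c=R.from_euler('xyz',s["orientation"],degrees=True).inv().apply(np.array(p,float)-s["xyz"])
    x=c[:2]/c[2]; x=x*(1+k*(x@x)); return K[:2,:2]@x+K[:2,2]
def crop(s,u0,v0,w,h,f,fn):
    im=s["pixels"][v0:v0+h,u0:u0+w,::-1]
    cv2.imwrite(f"pics/{fn}.png",cv2.resize(im,None,fx=f,fy=f,interpolation=cv2.INTER_CUBIC))
E
python3 - <<'E'
from h import *
s=snap("top")
crop(s,140,165,140,100,5,"topc1")
crop(s,220,175,140,70,5,"topc2")
t=snap("side"); crop(t,180,150,130,120,5,"sidec1")
for n,u,v,z in [("stand",166,186,75),("cell",250,208,42),("dish",330,208,24)]: print(n,onz(s,u,v,z))
E
```

```text
stand [538.53671847 244.62780793  75.        ]
cell [472.28733398   4.70893419  42.        ]
dish [ 468.41642569 -233.66730415   24.        ]
```

View pics/topc1.png

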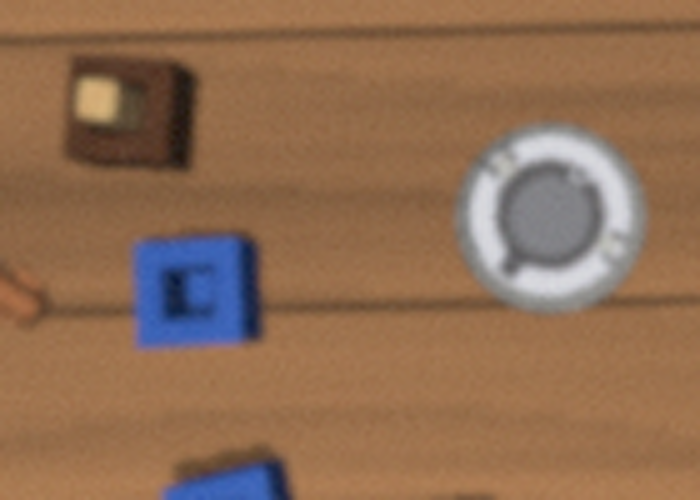

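View pics/topc2.png

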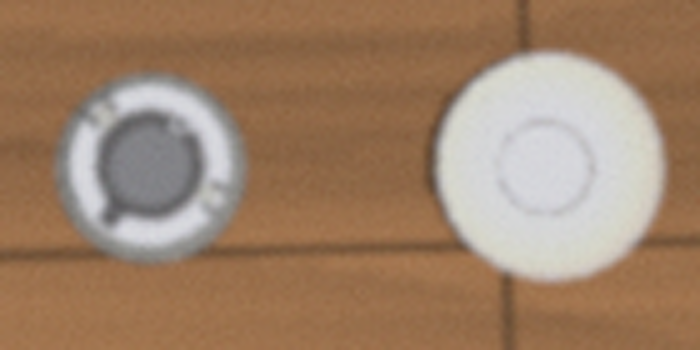

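View pics/sidec1.png

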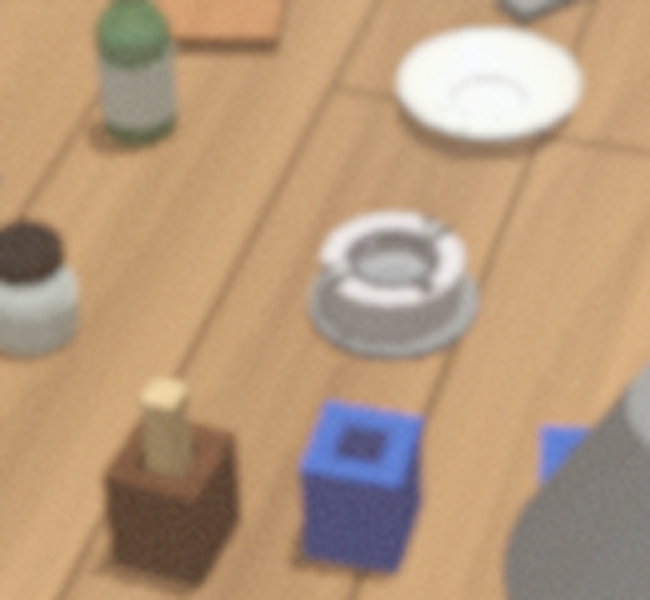

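Run:
```python
from h import *
s=snap("wrist"); 
for v in (100,150,190,240): print(v,onz(s,252,v,42), onz(s,252,v,42)-r.sense()["tool_pos"])
```

```text
100 [ 263.29244429 -543.76334117   42.        ] [  66.74985322   22.92346808 -187.78534615]
150 [ 213.48328788 -560.98460496   42.        ] [  16.94069682    5.70220428 -187.78534615]
190 [ 170.22374911 -575.93941535   42.        ] [ -26.31884196   -9.2526061  -187.78534615]
240 [ 110.66568474 -596.52607251   42.        ] [ -85.87690633  -29.83926326 -187.78534615]
```

drive_tool:
  moves:
    - [[20, 40, 0], 0]
    - [[35, 75, 0], 0]
    - [[50, 110, 0], 0]
    - [[65, 145, 0], 0]
    - [[80, 180, 0], 0]
    - [[95, 215, 0], 0]
    - [[110, 250, 0], 0]
    - [[125, 285, 0], 0]

```text
time: 0.97
tool_pos: [321.9, -280.2, 230.3]
tcp_rot: [180.0, -0.0, 19.1]
ft_force: [0.6, -0.2, 0.1]
finger_gap: 85.3
```

drive_tool:
  moves:
    - [[15, 35, 0], 0]
    - [[30, 70, 0], 0]
    - [[45, 105, 0], 0]
    - [[60, 140, 0], 0]
    - [[75, 175, 0], 0]
    - [[90, 210, 0], 0]
    - [[105, 245, 0], 0]
    - [[120, 277, 0], 0]

```text
time: 1.63
tool_pos: [442.0, -2.6, 230.5]
tcp_rot: [180.0, -0.1, 19.2]
ft_force: [1.0, -0.8, 0.2]
finger_gap: 85.5
```

Run:
```python
from h import *
s=snap("wrist","w1"); crop(s,156,60,200,150,4,"w1c")
import pickle; pickle.dump(s,open("w1.pkl","wb")); print(r.sense()["tool_pos"])
```

```text
[443.74282993   2.26636364 230.45799443]
```

View pics/w1.png

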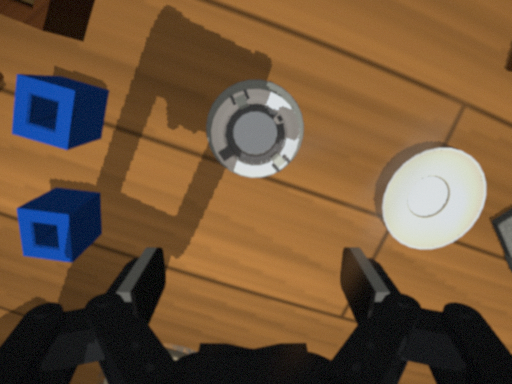

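View pics/w1c.png

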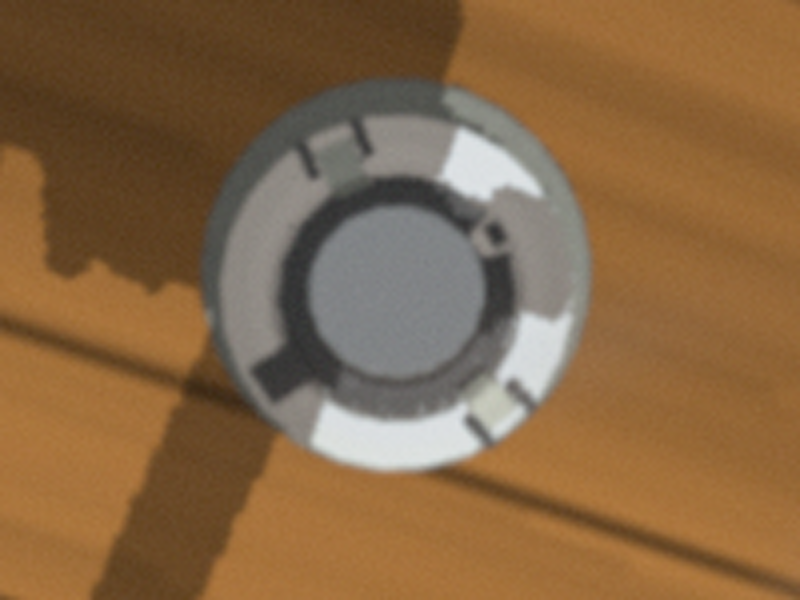

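Run:
```python
from h import *
import pickle
s=pickle.load(open("w1.pkl","rb"))
f=lambda x,y,z: onz(s,156+x/4-.375,60+y/4-.375,z)[:2]
# ring inner edge pts (z40)
im=s["pixels"].astype(int)
c=f(398,292,40); print("lens c",c)
g=f(490,235,40);l=f(280,373,45);c1=f(340,162,46.5);c2=f(493,403,46.5)
for n,p in zip("gap lip cL cR".split(),(g,l,c1,c2)): print(n,p,np.hypot(*(p-c)),np.degrees(np.arctan2(*(p-c)[::-1])))
d=g-l; print("axis",np.degrees(np.arctan2(d[1],d[0])))
d=c1-c2; print("catch axis",np.degrees(np.arctan2(d[1],d[0]))-90)
# lens mask: blueish gray
sub=s["pixels"][60:210,156:356]
hsv=cv2.cvtColor(sub,cv2.COLOR_RGB2HSV)
print(sub[73,99],hsv[73,99])
gray=cv2.cvtColor(sub,cv2.COLOR_RGB2GRAY).astype(float)
# radial edges from centre
pts=[]
cx,cy=99.5,73
for a in np.radians(np.arange(0,360,6)):
    rr=np.arange(12,32,.25)
    prof=cv2.remap(cv2.GaussianBlur(gray,(0,0),.7).astype(np.float32),(cx+rr*np.cos(a)).astype(np.float32)[None],(cy+rr*np.sin(a)).astype(np.float32)[None],cv2.INTER_LINEAR)[0]
    gd=np.diff(prof); k=np.argmin(gd)
    if gd[k]<-3: pts.append((156+cx+rr[k]*np.cos(a),60+cy+rr[k]*np.sin(a)))
w=np.array([onz(s,u,v,40)[:2] for u,v in pts])
def circ(w):
    A=np.c_[2*w,np.ones(len(w))];x=np.linalg.lstsq(A,(w**2).sum(1),rcond=None)[0];return x[:2],np.sqrt(x[2]+x[:2]@x[:2])
for _ in range(4):
    c,R_=circ(w); res=abs(np.hypot(*(w-c).T)-R_); w=w[res<max(1,2*np.median(res))]
print(len(w),c,R_)
# dish
hs=cv2.cvtColor(s["pixels"],cv2.COLOR_RGB2HSV)
m=((hs[...,2]>170)&(hs[...,1]<60)).astype(np.uint8); m[:,:350]=0
cn=max(cv2.findContours(m,0,1)[0],key=cv2.contourArea)[:,0]
w=np.array([onz(s,u,v,24)[:2] for u,v in cn]); print("dish",circ(w))
```

```text
lens c [477.69100383   5.72047844]
gap [500.06285015 -12.44170276] 28.816042991933017 -39.070797853929065
lip [447.21183293  28.99011362] 38.34652240254435 142.63970519297678
cL [505.10976518  31.15972965] 37.40245949525325 42.85529962596131
cR [458.62309078 -28.24243035] 38.94951195609046 -119.31131144432054
axis -38.09417588801403
catch axis -38.045862580918055
[128 130 132] [105   8 132]
54 [477.38200365   6.2573112 ] 23.256352379673277
dish (array([ 471.18284256, -233.96909132]), np.float64(66.97142788794226))
```

```bash
cat >> h.py <<'E'
def circ(w):
    A=np.c_[2*w,np.ones(len(w))];x=np.linalg.lstsq(A,(w**2).sum(1),rcond=None)[0];return x[:2],np.sqrt(x[2]+x[:2]@x[:2])
def radial(s,cx,cy,r0,r1,z,sign=-1,th=3):
    gray=cv2.GaussianBlur(cv2.cvtColor(s["pixels"],cv2.COLOR_RGB2GRAY).astype(np.float32),(0,0),.7)
    pts=[]
    for a in np.radians(np.arange(0,360,6)):
        rr=np.arange(r0,r1,.25)
        p=cv2.remap(gray,(cx+rr*np.cos(a)).astype(np.float32)[None],(cy+rr*np.sin(a)).astype(np.float32)[None],cv2.INTER_LINEAR)[0]
        gd=sign*np.diff(p);k=np.argmax(gd)
        if gd[k]>th: pts.append((cx+(rr[k]+.125)*np.cos(a),cy+(rr[k]+.125)*np.sin(a)))
    w=np.array([onz(s,u,v,z)[:2] for u,v in pts])
    for _ in range(4):
        c,R_=circ(w); res=abs(np.hypot(*(w-c).T)-R_); w=w[res<max(.7,2*np.median(res))]
    return len(w),c,R_
E
python3 - <<'E'
from h import *
s=snap("wrist","w2"); st=r.sense(); print(st["tool_pos"],st["joint_pos"],st["tcp_rot"])
print(s["xyz"])
u,v=proj(s,[477.4,6.2,40]); print(u,v)
print(radial(s,u,v,14,28,40)); print(radial(s,u,v,14,28,38))
crop(s,int(u)-100,int(v)-75,200,150,4,"w2c")
E
```

```text
[442.70861499  -0.46876763 230.2813977 ] [-6.78559743e+00 -1.77455536e+01  1.08974745e+02  1.00627854e-01
  8.87379512e+01  6.37712044e+01] [-1.79924274e+02 -7.39352976e-02  1.94409618e+01]
[519.82264033  27.37135044 375.37698215]
258.95504011507546 136.18123034002215
(51, array([477.26581932,   6.28050986]), np.float64(23.244675491597917))
(51, array([477.01203434,   6.15473593]), np.float64(23.383293683826686))
```

View pics/w2c.png

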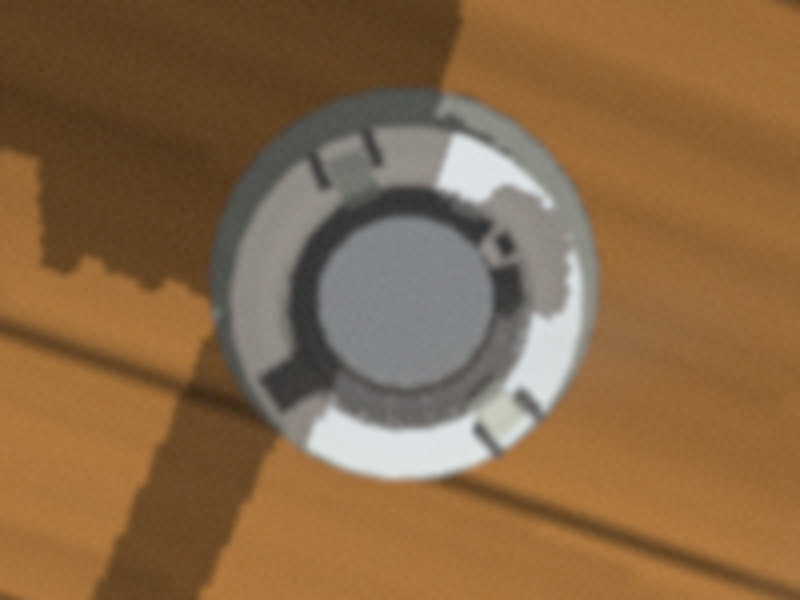

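drive_tool:
  moves:
    - [[12, 40, 0], 0]
    - [[22, 78, 0], 0]
    - [[32, 118, 0], 0]
    - [[44, 158, 0], 0]
    - [[56, 198, 0], 0]
    - [[68, 240, 0], 0]
    - [[68, 240, 0], 0]
    - [[68, 240, 0], 0]

```text
time: 2.4
tool_pos: [509.4, 236.6, 229.3]
tcp_rot: [180.0, 0.1, 19.3]
ft_force: [0.4, -0.8, 1.4]
finger_gap: 85.8
```

Run:
```python
from h import *
s=snap("wrist","w3"); st=r.sense(); print(st["tool_pos"],st["joint_pos"],st["tcp_rot"])
import pickle; pickle.dump(s,open("w3.pkl","wb"))
u,v=proj(s,[538,245,75]); print(u,v)
crop(s,int(u)-100,int(v)-75,200,150,4,"w3c")
```

```text
[509.39077707 235.05156707 229.56931208] [ 1.95553127e+01  1.55212881e+00  9.15644217e+01 -3.26316407e-02
  8.69689342e+01  9.03445608e+01] [1.79966903e+02 8.52876878e-02 1.92124770e+01]
253.00580213813925 144.03264576837924
```

View pics/w3c.png

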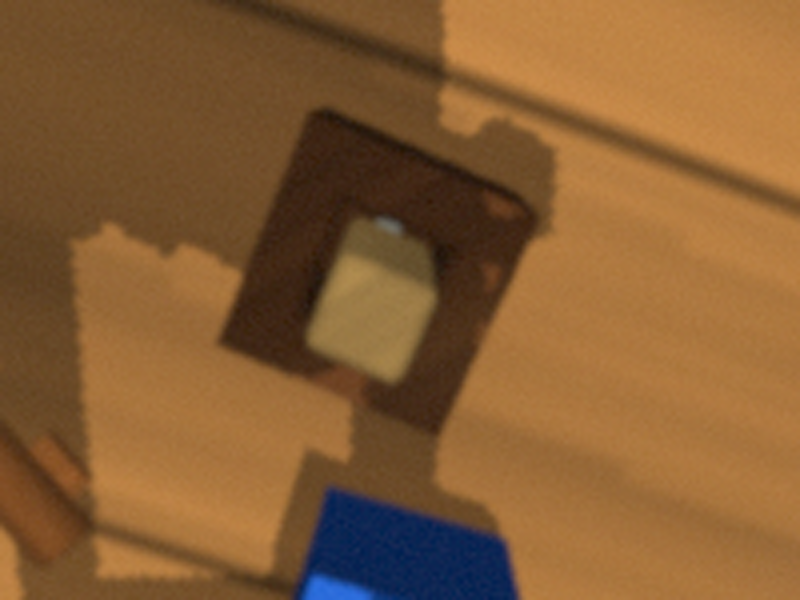

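Run:
```python
from h import *
import pickle
s=pickle.load(open("w3.pkl","rb"))
f=lambda x,y,z: onz(s,153+x/4-.375,69+y/4-.375,z)[:2]
for pts,z in (([(320,108),(535,215),(437,432),(222,342)],75),([(347,252),(438,292),(397,385),(307,338)],126)):
    w=np.array([f(x,y,z) for x,y in pts]); e=np.roll(w,-1,0)-w
    print(z,w.mean(0),np.hypot(*e.T),np.degrees(np.arctan2(e[:,1],e[:,0]))%90)
```

```text
75 [541.70678389 252.22851939] [56.51616968 58.46854327 57.84228351 60.87305362] [83.41561565 86.20384089 85.84663953 84.89362694]
126 [541.23325946 252.47995151] [19.90382587 20.91851889 20.78354081 19.31145994] [85.52045386 86.00844235 81.05860595 83.62552549]
```

drive_tool:
  moves:
    - [[10, 5, 0], 7]
    - [[20, 10, 0], 14]
    - [[31.7, 17.3, -10], 21]
    - [[31.7, 17.3, -20], 28]
    - [[31.7, 17.3, -30], 35]
    - [[31.7, 17.3, -40], 42]
    - [[31.7, 17.3, -50], 49]
    - [[31.7, 17.3, -60], 56]
  fingers: 60

```text
time: 3.12
tool_pos: [541.5, 250.0, 170.2]
tcp_rot: [180.0, 0.0, 75.3]
ft_force: [0.3, -0.0, 0.0]
finger_gap: 60.0
```

drive_tool:
  moves:
    - [[0, 0, 0], 7]
    - [[0, 0, 0], 10]
    - [[0, 0, -20], 10]
    - [[0, 0, -40], 10]
    - [[0, 0, -55], 10]
    - [[0, 0, -67], 10]
    - [[0, 0, -67], 10]
    - [[0, 0, -67], 10]

```text
time: 3.78
tool_pos: [541.0, 251.1, 103.1]
tcp_rot: [-179.9, 0.0, 85.1]
ft_force: [0.9, 0.2, -0.2]
finger_gap: 59.8
```

Run:
```python
from h import *
s=snap("wrist","w4"); st=r.sense(); print(st["tool_pos"],st["joint_pos"],st["tcp_rot"],st["ft_force"])
s=snap("side"); crop(s,170,200,130,100,5,"s4")
```

```text
[541.79228464 251.66421719 104.10207016] [ 2.00044076e+01  1.23101516e+01  9.33520543e+01 -1.01914285e-02
  7.42938620e+01  2.49417986e+01] [ 1.79956027e+02 -9.62813923e-03  8.50653678e+01] [-0.2564535  -0.39858798 -0.1147322 ]
```

View pics/w4.png

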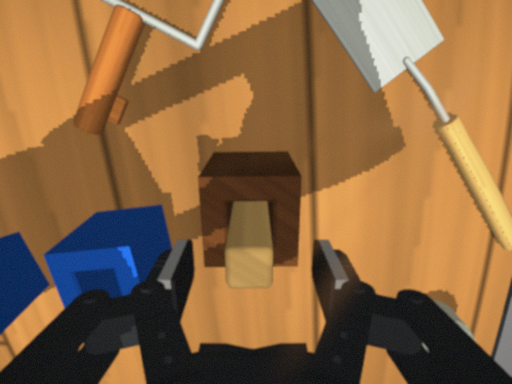

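View pics/s4.png

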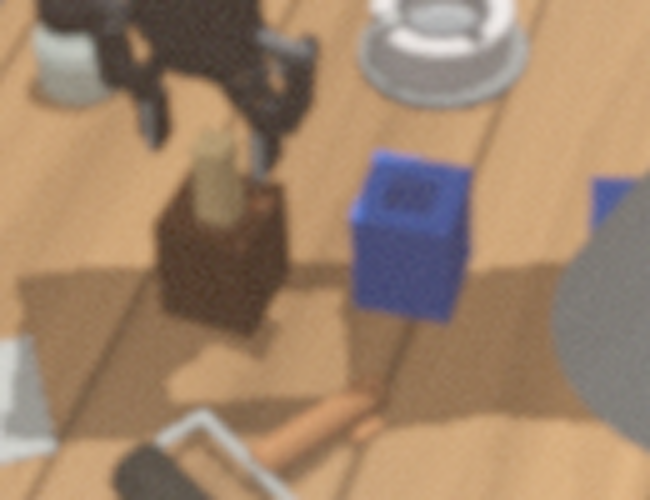

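Run:
```python
from h import *
s=snap("wrist"); t=r.sense()["tool_pos"]; print(t)
print(proj(s,[t[0],t[1],126]))
pts=[(228,245),(271,245),(273,287),(225,287)]
print(np.mean([onz(s,u,v,126) for u,v in pts],0))
pts=[(201,179),(299,179),(297,266),(204,266)]
print(np.mean([onz(s,u,v,75) for u,v in pts],0))
```

```text
[542.34280435 252.3776607  104.89002605]
[250.08335153 269.25816691]
[542.08168163 253.80817358 126.        ]
[542.09837228 251.65330015  75.        ]
```

drive_tool:
  moves:
    - [[0, 0, 0], 0]
    - [[0, 0, 0], 0]
    - [[0, 0, 0], 0]
    - [[0, 0, 0], 0]
    - [[0, 0, 0], 0]
    - [[0, 0, 0], 0]
    - [[0, 0, 0], 0]
    - [[0, 0, 0], 0]
  fingers: 15
  squeeze: 60

```text
time: 4.6
tool_pos: [541.6, 252.7, 103.9]
tcp_rot: [180.0, -0.0, 85.1]
ft_force: [-1.5, -0.1, 5.8]
finger_gap: 20.9
```

drive_tool:
  moves:
    - [[0, 0, 5], 0]
    - [[0, 0, 15], 0]
    - [[0, 0, 30], 0]
    - [[0, 0, 50], 0]
    - [[0, 0, 70], 0]
    - [[0, 0, 90], 0]
    - [[0, 0, 106], 0]
    - [[0, 0, 106], 0]

```text
time: 5.27
tool_pos: [543.4, 253.2, 214.5]
tcp_rot: [179.6, -0.2, 85.1]
ft_force: [0.7, 0.9, 1.1]
finger_gap: 20.6
```

Run:
```python
from h import *
s=snap("wrist","w5"); st=r.sense(); print(st["tool_pos"],st["tcp_rot"],st["ft_force"],st["finger_gap"])
crop(s,156,130,200,150,4,"w5c")
s=snap("side"); crop(s,170,140,130,110,5,"s5")
```

```text
[542.71736318 252.92713945 212.03402342] [ 1.79746671e+02 -1.15624390e-01  8.51270287e+01] [ 0.55987634  0.14692346 -0.60377406] 20.66821951884017
```

View pics/w5c.png

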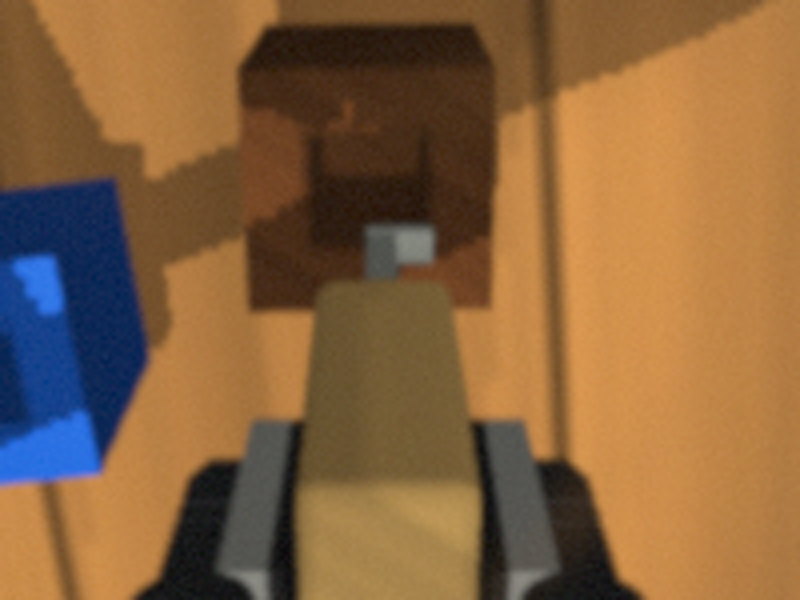

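View pics/s5.png

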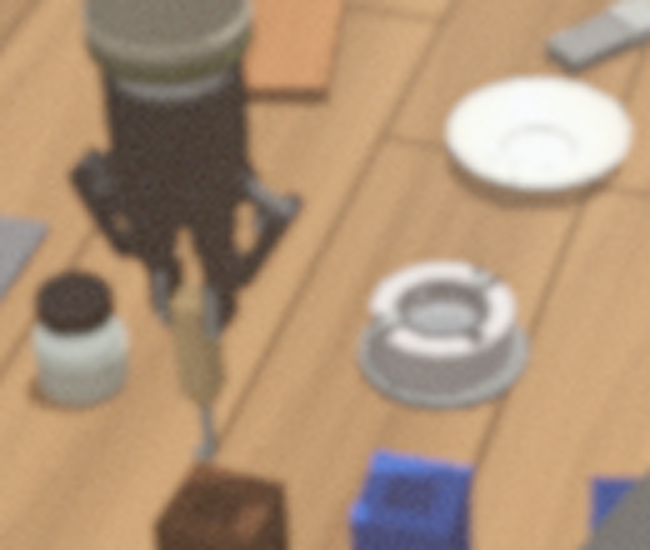

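Run:
```python
from h import *
s=snap("wrist"); st=r.sense(); t=st["tool_pos"]; print(t,st["tcp_rot"])
crop(s,216,160,80,60,10,"w6c")
psi=np.radians(st["tcp_rot"][2]); ex=np.array([np.cos(psi),np.sin(psi)]); ey=np.array([np.sin(psi),-np.cos(psi)])
for x,y in [(435,225),(435,264),(398,264),(365,225)]:
    p=onz(s,156+x/4-.375,130+y/4-.375,t[2]-95.5)[:2]-t[:2]; print(x,y,p@ex,p@ey)
```

```text
[541.01572525 252.31265413 208.49217705] [-1.79967176e+02  1.77213086e-02  8.51270402e+01]
435 225 4.092912893429641 11.860048895348399
435 264 -4.363684803757456 11.95660596674971
398 264 -4.355374467771733 4.294589843389764
365 225 4.106368749038105 -2.485593273756873
```

View pics/w6c.png

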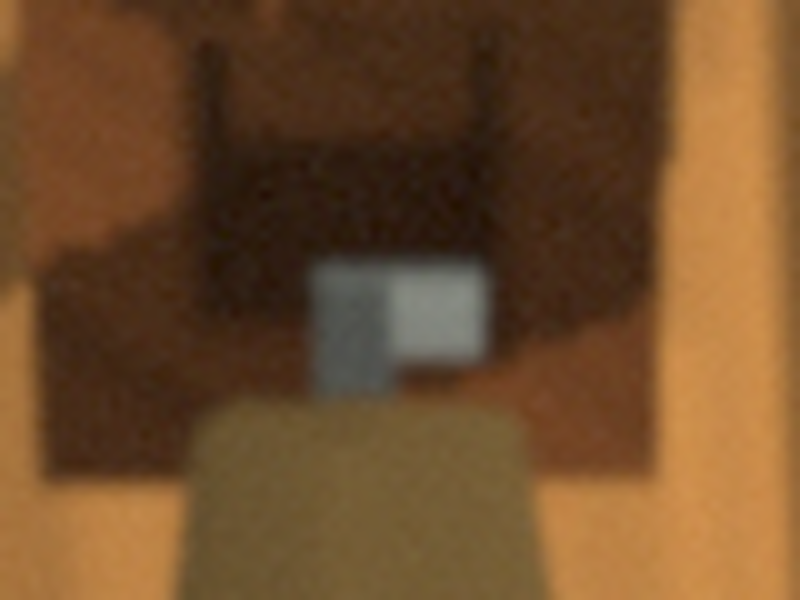

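drive_tool:
  moves:
    - [[-7, -40, 0], 0]
    - [[-14, -80, 0], 0]
    - [[-22, -120, -10], 0]
    - [[-30, -160, -20], 0]
    - [[-38, -200, -30], 0]
    - [[-44, -235, -40], 0]
    - [[-46.5, -247.7, -50], 0]
    - [[-46.5, -247.7, -50], 0]

```text
time: 6.08
tool_pos: [491.7, 1.9, 155.0]
tcp_rot: [-179.6, 0.1, 84.9]
ft_force: [-0.8, 0.2, -1.5]
finger_gap: 21.1
```

Run:
```python
from h import *
s=snap("wrist","w7"); st=r.sense(); t=st["tool_pos"]; print(t,st["tcp_rot"],st["ft_force"])
import pickle; pickle.dump(s,open("w7.pkl","wb"))
s=snap("wrist")
crop(s,180,110,160,120,5,"w7c")
t=r.sense()["tool_pos"];print(t)
```

```text
[492.63078564   3.60336501 156.36759225] [-1.79711397e+02 -6.84305207e-03  8.49445350e+01] [ 0.44471838  0.05740517 -1.01552014]
[493.61773358   4.66464122 157.57144559]
```

View pics/w7c.png

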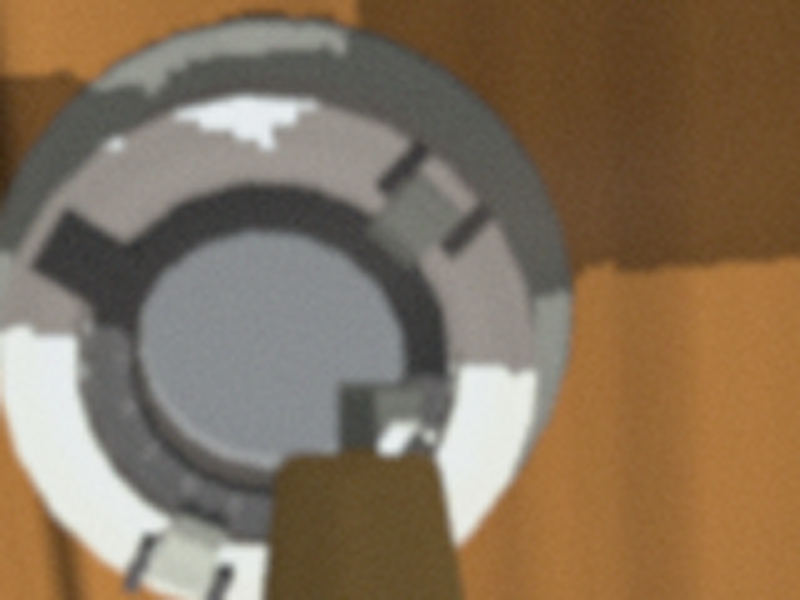

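Run:
```python
from h import *
s=snap("wrist","w8"); t=r.sense()["tool_pos"];print(t,s["xyz"])
u,v=proj(s,[477.2,6.2,40]); print(u,v, 180+270/5,110+345/5)
print(radial(s,180+270/5,110+350/5,18,34,40))
# clean half
gray=cv2.GaussianBlur(cv2.cvtColor(s["pixels"],cv2.COLOR_RGB2GRAY).astype(np.float32),(0,0),.7)
cx,cy=234,179;P=[]
for a in np.radians(np.r_[-190:-1:5]):
    rr=np.arange(18,34,.25);p=cv2.remap(gray,(cx+rr*np.cos(a)).astype(np.float32)[None],(cy+rr*np.sin(a)).astype(np.float32)[None],1)[0]
    k=np.argmin(np.diff(p));P.append((cx+(rr[k]+.125)*np.cos(a),cy+(rr[k]+.125)*np.sin(a)))
w=np.array([onz(s,a,b,40)[:2] for a,b in P]);print(circ(w))
for zz,R0 in((40,24),):
    from scipy.optimize import least_squares
    print(least_squares(lambda c:np.hypot(*(w-c).T)-R0,[477,6],loss='soft_l1').x)
f=lambda x,y,z: onz(s,180+x/5-.4,110+y/5-.4,z)[:2]
# foot top corners
for x,y in[(340,382),(420,382),(432,455)]: print(f(x,y,t[2]-95))
lip=f(72,250,45);cL=f(425,212,46.5);cR=f(185,555,46.5);print(lip,cL,cR)
d=cL-cR;print(np.degrees(np.arctan2(d[1],d[0]))-90)
crop(s,180,110,160,120,5,"w8c")
```

```text
[494.37448399   5.32023634 158.44816037] [502.22827427  83.17718929 302.30913364]
232.92812412890686 182.87995456034838 234.0 179.0
(35, array([476.52723545,   8.22720614]), np.float64(22.078346323999614))
(array([476.50935771,   6.60109767]), np.float64(23.290407520552026))
[476.44533148   5.71347033]
[491.00752422   9.4289175 ]
[503.92389796   8.31200559]
[504.93505679  -4.40622716]
[446.76605157  31.15942011] [507.16302745  32.71262377] [459.3186413  -25.95161281]
-39.19941480541896
```

View pics/w8c.png

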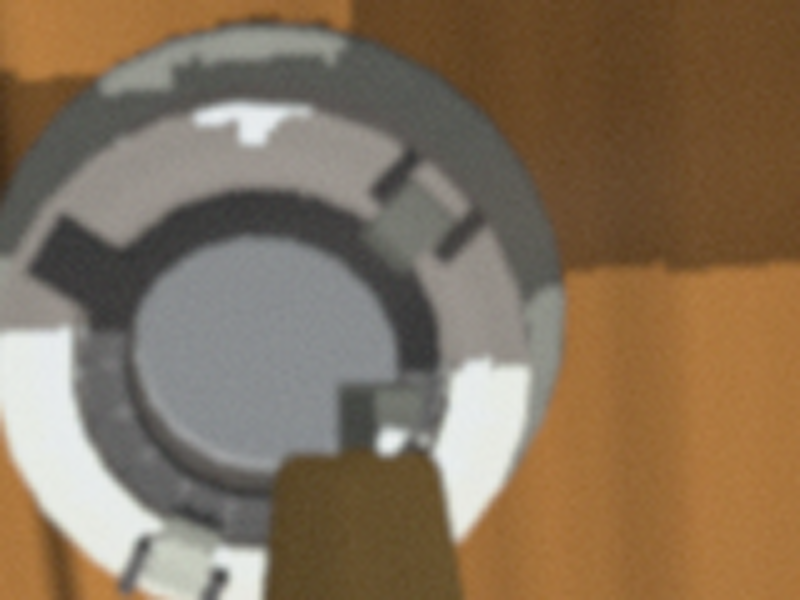

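drive_tool:
  moves:
    - [[0, 0, -5], 0]
    - [[0, 0, -10], 0]
    - [[0, 0, -14], 0]
    - [[0, 0, -17], 0]
    - [[0, 0, -18], 0]
    - [[0, 0, -19], 0]
    - [[0, 0, -19], 0]
    - [[0, 0, -19], 0]

```text
time: 6.9
tool_pos: [494.9, 4.8, 140.3]
tcp_rot: [180.0, -0.0, 85.1]
ft_force: [-0.6, -0.3, -0.7]
finger_gap: 20.6
```

drive_tool:
  moves:
    - [[0, 0, -0.3], 0]
    - [[0, 0, -0.6], 0]
    - [[0, 0, -0.9], 0]
    - [[0, 0, -1.2], 0]
    - [[0, 0, -1.5], 0]
    - [[0, 0, -1.5], 0]
    - [[0, 0, -1.5], 0]
    - [[0, 0, -1.5], 0]

```text
time: 7.57
tool_pos: [494.9, 4.7, 138.9]
tcp_rot: [180.0, 0.0, 85.1]
ft_force: [-0.6, -0.9, 2.6]
finger_gap: 20.6
```

drive_tool:
  moves:
    - [[0, 0, -0.2], 0]
    - [[0, 0, -0.4], 0]
    - [[0, 0, -0.4], 0]
    - [[0, 0, -0.4], 0]
    - [[0, 0, -0.4], 0]
    - [[0, 0, -0.4], 0]
    - [[0, 0, -0.4], 0]
    - [[0, 0, -0.4], 0]

```text
time: 8.23
tool_pos: [495.0, 4.7, 138.8]
tcp_rot: [180.0, 0.0, 85.1]
ft_force: [-1.5, 0.9, 5.3]
finger_gap: 20.6
```

drive_tool:
  moves:
    - [[0, 0, 2], 0]
    - [[-1, 0.1, 4], 0]
    - [[-4, 0.3, 4], 0]
    - [[-7.5, 0.6, 4], 0]
    - [[-7.5, 0.6, 4], 0]
    - [[-7.5, 0.6, 0], 0]
    - [[-7.5, 0.6, -4], 0]
    - [[-7.5, 0.6, -8], 0]

```text
time: 8.9
tool_pos: [487.2, 5.3, 129.7]
tcp_rot: [-180.0, 0.0, 85.1]
ft_force: [0.5, -0.3, -0.1]
finger_gap: 20.6
```

```bash
cat >> h.py <<'E'
C=np.array([476.9,6.2]); OFF=0.8; ZO=99.1
def tgt(th,ra,zb,cmd):
    """cmd=(x,y,z,yaw); th world foot dir deg, ra axis radius, zb foot-bottom z -> shift,turn"""
    e=np.array([np.cos(np.radians(th)),np.sin(np.radians(th))])
    p=C+e*(ra-OFF); return np.round([p[0]-cmd[0],p[1]-cmd[1],zb+ZO-cmd[2],th+90-cmd[3]],2)
E
python3 - <<'E'
from h import *
cmd=(487.3,5.3,130.3,85.124)
for ra in (11.5,14.2,15,16,18.5): print(ra,tgt(-4.876,ra,31.2,cmd))
st=r.sense();print(st["tool_pos"],st["ft_force"])
E
```

```text
11.5 [ 0.26 -0.01 -0.    0.  ]
14.2 [ 2.95 -0.24 -0.    0.  ]
15 [ 3.75 -0.31 -0.    0.  ]
16 [ 4.74 -0.39 -0.    0.  ]
18.5 [ 7.24 -0.6  -0.    0.  ]
[487.20729652   5.33074946 129.70620242] [ 0.51966959 -0.30379294 -0.08812831]
```

drive_tool:
  moves:
    - [[1, 0, 0], 0]
    - [[2, -0.2, 0], 0]
    - [[2.8, -0.2, 0], 0]
    - [[3.2, -0.3, 0], 0]
    - [[3.5, -0.3, 0], 0]
    - [[3.8, -0.3, 0], 0]
    - [[3.8, -0.3, 0], 0]
    - [[3.8, -0.3, 0], 0]

```text
time: 9.57
tool_pos: [491.0, 5.0, 130.3]
tcp_rot: [-180.0, 0.0, 85.1]
ft_force: [-1.5, 0.4, 0.1]
finger_gap: 20.9
```

drive_tool:
  moves:
    - [[0.2, 0, 0], 0]
    - [[0.4, 0, 0], 0]
    - [[0.6, 0, 0], 0]
    - [[0.6, 0, 0], 0]
    - [[0.6, 0, 0], 0]
    - [[0.6, 0, 0], 0]
    - [[0.6, 0, 0], 0]
    - [[0.6, 0, 0], 0]

```text
time: 10.23
tool_pos: [491.5, 5.0, 130.2]
tcp_rot: [-180.0, 0.0, 85.1]
ft_force: [-3.9, 0.1, 1.2]
finger_gap: 21.1
```

Run:
```python
from h import *
cmd=(491.7,5.0,130.3,85.124)
for th in (-10,-15,-20,0,5,10):
  for ra in (13.5,15.6): print(th,ra,tgt(th,ra,31.2,cmd))
```

```text
-10 13.5 [-2.29 -1.01 -0.   -5.12]
-10 15.6 [-0.22 -1.37 -0.   -5.12]
-15 13.5 [ -2.53  -2.09  -0.   -10.12]
-15 15.6 [ -0.5   -2.63  -0.   -10.12]
-20 13.5 [ -2.87  -3.14  -0.   -15.12]
-20 15.6 [ -0.89  -3.86  -0.   -15.12]
0 13.5 [-2.1   1.2  -0.    4.88]
0 15.6 [ 0.    1.2  -0.    4.88]
5 13.5 [-2.15  2.31 -0.    9.88]
5 15.6 [-0.06  2.49 -0.    9.88]
10 13.5 [-2.29  3.41 -0.   14.88]
10 15.6 [-0.22  3.77 -0.   14.88]
```

drive_tool:
  moves:
    - [[-2, 0, 0], 0]
    - [[-2.3, -1, 0], -5.1]
    - [[-1.8, -1.1, 0], -5.1]
    - [[-1.2, -1.2, 0], -5.1]
    - [[-0.7, -1.3, 0], -5.1]
    - [[-0.2, -1.4, 0], -5.1]
    - [[-0.2, -1.4, 0], -5.1]
    - [[-0.2, -1.4, 0], -5.1]

```text
time: 10.9
tool_pos: [491.3, 3.6, 130.2]
tcp_rot: [-180.0, 0.0, 80.1]
ft_force: [-1.7, 0.1, 1.5]
finger_gap: 21.0
```

drive_tool:
  moves:
    - [[0.2, 0, 0], 0]
    - [[0.4, -0.1, 0], 0]
    - [[0.6, -0.1, 0], 0]
    - [[0.8, -0.1, 0], 0]
    - [[0.8, -0.1, 0], 0]
    - [[0.8, -0.1, 0], 0]
    - [[0.8, -0.1, 0], 0]
    - [[0.8, -0.1, 0], 0]

```text
time: 11.57
tool_pos: [492.0, 3.6, 130.1]
tcp_rot: [-180.0, 0.0, 80.0]
ft_force: [-4.9, 1.2, 1.4]
finger_gap: 20.8
```

drive_tool:
  moves:
    - [[-2.5, 0.2, 0], 0]
    - [[-3.1, -0.6, 0], -5]
    - [[-2.5, -0.8, 0], -5]
    - [[-1.9, -0.9, 0], -5]
    - [[-1.2, -1.1, 0], -5]
    - [[-0.5, -1.3, 0], -5]
    - [[-0.5, -1.3, 0], -5]
    - [[-0.5, -1.3, 0], -5]

```text
time: 12.23
tool_pos: [492.0, 2.2, 130.3]
tcp_rot: [180.0, -0.0, 75.1]
ft_force: [-0.1, 0.1, -0.7]
finger_gap: 20.8
```

drive_tool:
  moves:
    - [[0.3, -0.1, 0], 0]
    - [[0.6, -0.2, 0], 0]
    - [[0.9, -0.2, 0], 0]
    - [[1.2, -0.3, 0], 0]
    - [[1.2, -0.3, 0], 0]
    - [[1.2, -0.3, 0], 0]
    - [[1.2, -0.3, 0], 0]
    - [[1.2, -0.3, 0], 0]

```text
time: 12.9
tool_pos: [493.0, 1.9, 130.3]
tcp_rot: [-180.0, 0.0, 75.0]
ft_force: [0.0, -1.2, -0.3]
finger_gap: 20.7
```

drive_tool:
  moves:
    - [[0.3, -0.1, 0], 0]
    - [[0.5, -0.1, 0], 0]
    - [[0.5, -0.1, 0.5], 0]
    - [[0.5, -0.1, 1], 0]
    - [[0.5, -0.1, 1.5], 0]
    - [[0.5, -0.1, 2], 0]
    - [[0.5, -0.1, 2.5], 0]
    - [[0.5, -0.1, 3], 0]

```text
time: 13.57
tool_pos: [493.5, 1.8, 133.3]
tcp_rot: [-180.0, 0.0, 75.0]
ft_force: [-0.4, 0.1, -1.4]
finger_gap: 20.5
```

drive_tool:
  moves:
    - [[0, 0, 0.6], 0]
    - [[0, 0, 1.2], 0]
    - [[0, 0, 1.8], 0]
    - [[0, 0, 2.4], 0]
    - [[0, 0, 3], 0]
    - [[0, 0, 3.6], 0]
    - [[0, 0, 4.2], 0]
    - [[0, 0, 4.2], 0]

```text
time: 14.23
tool_pos: [493.2, 1.9, 137.4]
tcp_rot: [-180.0, -0.0, 75.0]
ft_force: [-1.0, 0.6, -3.8]
finger_gap: 20.6
```

Run:
```python
from h import *
s=snap("wrist"); crop(s,180,120,160,120,5,"w9c")
st=r.sense();print(st["tool_pos"],st["ft_force"])
s=snap("side"); crop(s,225,170,70,55,10,"s9")
```

```text
[493.27603406   1.95670014 137.70879258] [-0.12107652  0.06198452 -3.89511287]
```

View pics/w9c.png

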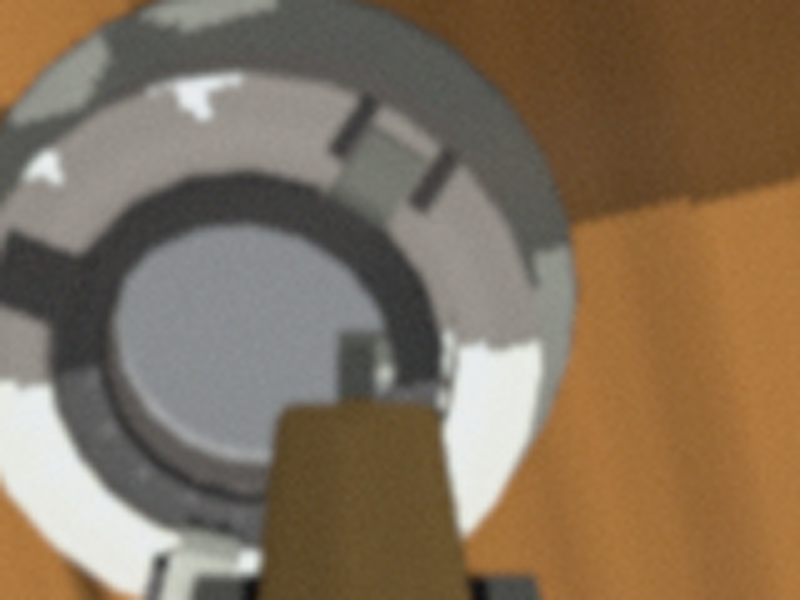

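View pics/s9.png

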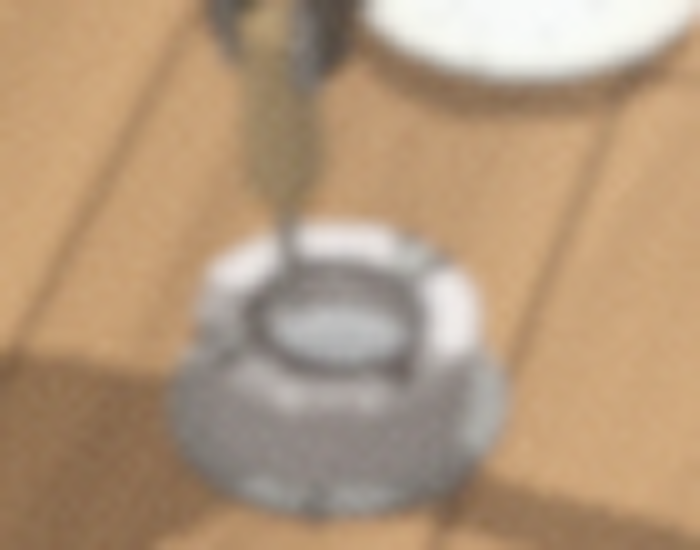

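drive_tool:
  moves:
    - [[0, 0, 0.6], 0]
    - [[0, 0, 1.2], 0]
    - [[0, 0, 1.8], 0]
    - [[0, 0, 2.4], 0]
    - [[0, 0, 3], 0]
    - [[0, 0, 3.5], 0]
    - [[0, 0, 4], 0]
    - [[0, 0, 4], 0]

```text
time: 15.0
tool_pos: [493.5, 1.9, 141.7]
tcp_rot: [-180.0, -0.0, 75.0]
ft_force: [-1.9, 0.3, -7.3]
finger_gap: 20.4
```

drive_tool:
  moves:
    - [[0, 0, 0.4], 0]
    - [[0, 0, 0.8], 0]
    - [[0, 0, 1.2], 0]
    - [[0, 0, 1.6], 0]
    - [[0, 0, 2], 0]
    - [[0, 0, 2], 0]
    - [[0, 0, 2], 0]
    - [[0, 0, 2], 0]

```text
time: 15.67
tool_pos: [493.4, 1.9, 143.4]
tcp_rot: [-180.0, 0.0, 75.0]
ft_force: [-1.4, 1.3, -7.2]
finger_gap: 20.9
```

drive_tool:
  moves:
    - [[0, 0, 0.4], 0]
    - [[0, 0, 0.8], 0]
    - [[0, 0, 1.2], 0]
    - [[0, 0, 1.5], 0]
    - [[0, 0, 1.5], 0]
    - [[0, 0, 1.5], 0]
    - [[0, 0, 1.5], 0]
    - [[0, 0, 1.5], 0]

```text
time: 16.33
tool_pos: [494.1, 1.7, 145.7]
tcp_rot: [179.9, -0.0, 75.0]
ft_force: [-0.5, -0.4, -0.7]
finger_gap: 20.7
```

Run:
```python
from h import *
s=snap("wrist"); crop(s,180,120,160,120,5,"w10c")
st=r.sense();print(st["tool_pos"],st["ft_force"])
s=snap("side"); crop(s,225,170,70,55,10,"s10")
```

```text
[493.92184765   1.74020553 145.46232601] [-0.49925194  1.09255492 -0.89832829]
```

View pics/w10c.png

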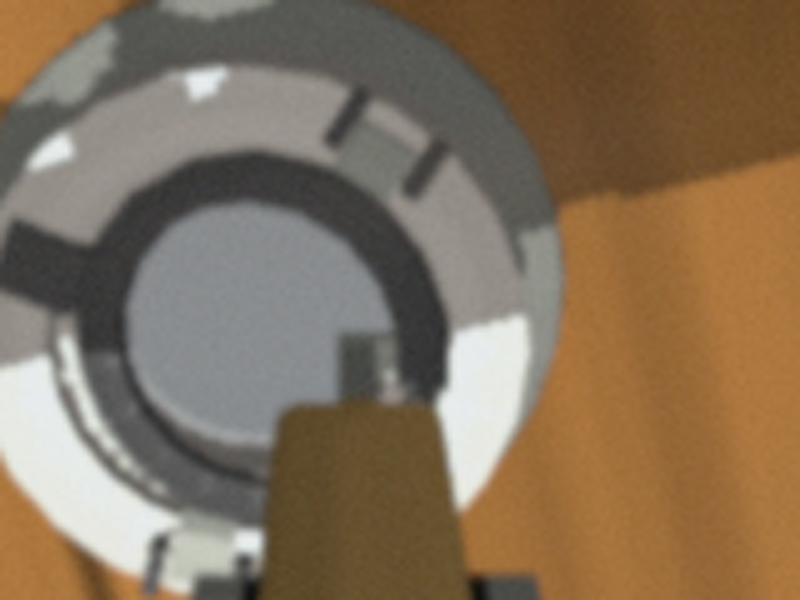

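View pics/s10.png

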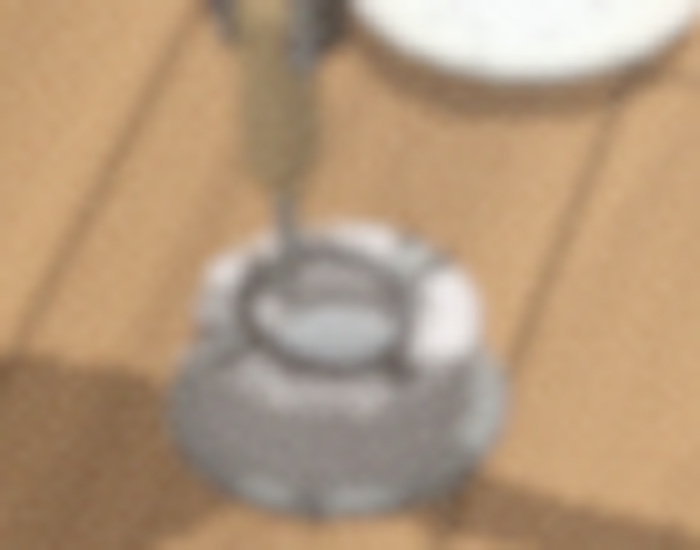

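drive_tool:
  moves:
    - [[0, 0, 0.4], 0]
    - [[0, 0, 0.8], 0]
    - [[0, 0, 0.8], 0]
    - [[0, 0, 0.8], 0]
    - [[0, 0, -0.5], 0]
    - [[0, 0, -2], 0]
    - [[0, 0, -4], 0]
    - [[0, 0, -4], 0]

```text
time: 17.1
tool_pos: [493.2, 1.9, 140.4]
tcp_rot: [-180.0, 0.0, 75.0]
ft_force: [-0.5, -0.2, -0.6]
finger_gap: 20.9
```

Run:
```python
from h import *
s=snap("wrist"); crop(s,180,120,160,120,5,"w11c")
st=r.sense();print(st["tool_pos"],st["ft_force"])
```

```text
[493.20225907   1.84147571 140.55449911] [-0.54333836  0.34556841 -0.72206829]
```

View pics/w11c.png

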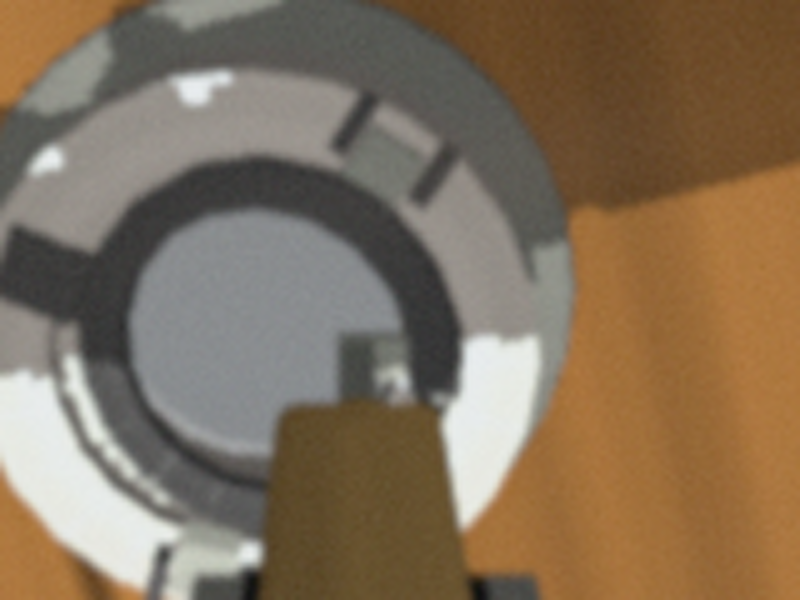

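drive_tool:
  moves:
    - [[-2.5, 0.7, 0], 0]
    - [[-5, 1.4, 0], 0]
    - [[-7.7, 2.1, 0], 0]
    - [[-7.7, 2.1, 0], 0]
    - [[-7.7, 2.1, 5], 0]
    - [[-7.7, 2.1, 20], 0]
    - [[-7.7, 2.1, 45], 2]
    - [[-7.7, 2.1, 75], 5]

```text
time: 17.82
tool_pos: [484.5, 4.0, 215.4]
tcp_rot: [-179.8, 0.0, 80.1]
ft_force: [0.3, -0.1, -0.4]
finger_gap: 21.3
```

Run:
```python
from h import *
s=snap("wrist"); crop(s,170,120,160,120,5,"w12c")
st=r.sense();print(st["tool_pos"],st["ft_force"],st["tcp_rot"])
```

```text
[488.08541713   3.70489498 223.7343371 ] [ 2.30665176 -0.20175766  4.83509173] [ 1.79579086e+02 -2.68810248e-02  8.03890323e+01]
```

View pics/w12c.png

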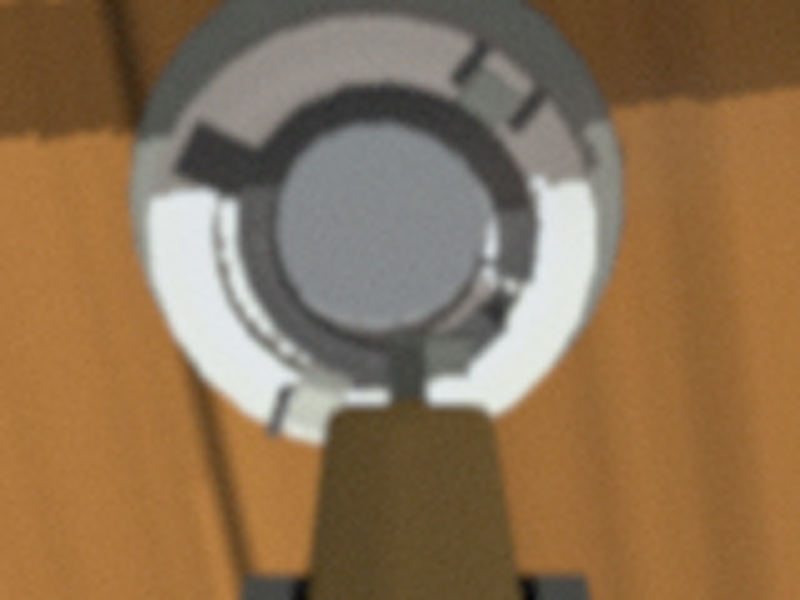

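drive_tool:
  moves:
    - [[8, 36, 0], 1]
    - [[17, 76, 0], 2]
    - [[26, 116, 0], 3]
    - [[35, 156, 0], 4]
    - [[44, 196, 0], 5.1]
    - [[53, 236, 0], 5.1]
    - [[55.5, 248.5, 0], 5.1]
    - [[55.5, 248.5, 0], 5.1]

```text
time: 18.53
tool_pos: [541.3, 255.9, 215.9]
tcp_rot: [-180.0, -0.1, 85.3]
ft_force: [0.3, -0.1, -0.9]
finger_gap: 21.1
```

Run:
```python
from h import *
for i in range(4): s=snap("wrist")
crop(s,156,130,200,150,4,"w13c")
st=r.sense();t=st["tool_pos"];print(t,st["ft_force"],st["tcp_rot"])
```

```text
[541.34420353 251.19105668 216.06665552] [ 0.07266347 -0.4084587   0.09305479] [1.79999304e+02 3.13672243e-02 8.50650649e+01]
```

View pics/w13c.png

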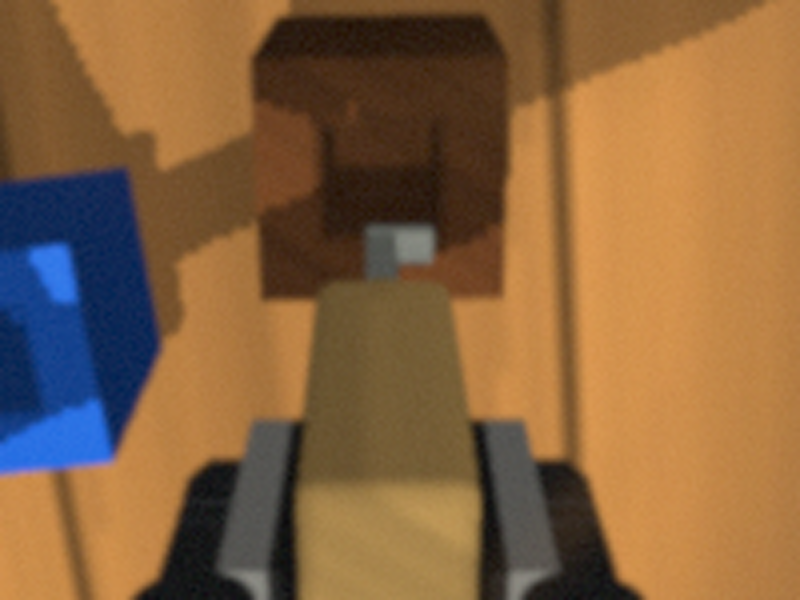

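Run:
```python
from h import *
s=snap("wrist");st=r.sense();t=st["tool_pos"];print(t)
crop(s,156,130,200,150,4,"w14c")
pts=[(253,58),(506,58),(501,297),(262,297)]
print(np.array([onz(s,156+x/4-.375,130+y/4-.375,75) for x,y in pts]).round(1), np.mean([onz(s,156+x/4-.375,130+y/4-.375,75) for x,y in pts],0))
```

```text
[541.39387524 251.01987497 216.19006357]
[[514.  284.3  75. ]
 [572.7 279.2  75. ]
 [568.  220.   75. ]
 [509.2 225.1  75. ]] [540.97868229 252.14844025  75.        ]
```

drive_tool:
  moves:
    - [[0, 0, -15], 0]
    - [[0, 0, -30], 0]
    - [[0, 0, -45], 0]
    - [[0, 0, -60], 0]
    - [[0, 0, -70], 0]
    - [[0, 0, -78], 0]
    - [[0, 0, -84], 0]
    - [[0, 0, -84], 0]

```text
time: 19.45
tool_pos: [540.8, 251.7, 130.8]
tcp_rot: [-179.9, 0.0, 85.1]
ft_force: [-0.7, 0.3, -0.4]
finger_gap: 20.8
```

drive_tool:
  moves:
    - [[0, 0, -5], 0]
    - [[0, 0, -10], 0]
    - [[0, 0, -15], 0]
    - [[0, 0, -20], 0]
    - [[0, 0, -24], 0]
    - [[0, 0, -26.5], 0]
    - [[0, 0, -27.3], 0]
    - [[0, 0, -27.3], 0]

```text
time: 20.12
tool_pos: [541.2, 252.4, 104.5]
tcp_rot: [-180.0, 0.0, 85.1]
ft_force: [0.5, 0.0, 0.2]
finger_gap: 20.9
```

drive_tool:
  moves:
    - [[0, 0, 0], 0]
    - [[0, 0, 0], 0]
    - [[0, 0, 0], 0]
    - [[0, 0, 0], 0]
    - [[0, 0, 0], 0]
    - [[0, 0, 10], 0]
    - [[0, 0, 40], 0]
    - [[0, 0, 75], 0]
  fingers: 60

```text
time: 20.78
tool_pos: [539.3, 251.7, 178.1]
tcp_rot: [-179.7, 0.1, 85.1]
ft_force: [-0.1, -0.1, 0.6]
finger_gap: 59.8
```

Run:
```python
from h import *
s=snap("wrist","w15");st=r.sense();t=st["tool_pos"];print(t)
s=snap("side"); crop(s,170,140,140,110,5,"s15")
```

```text
[543.89528071 253.38613163 189.11022038]
```

View pics/w15.png

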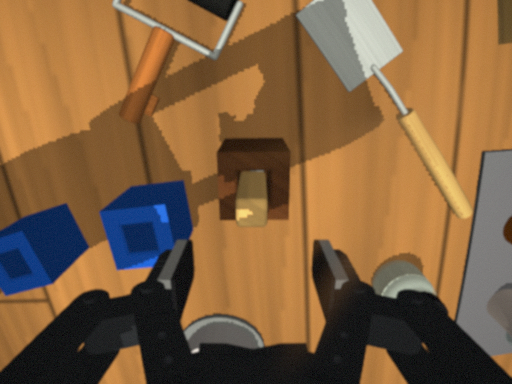

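View pics/s15.png

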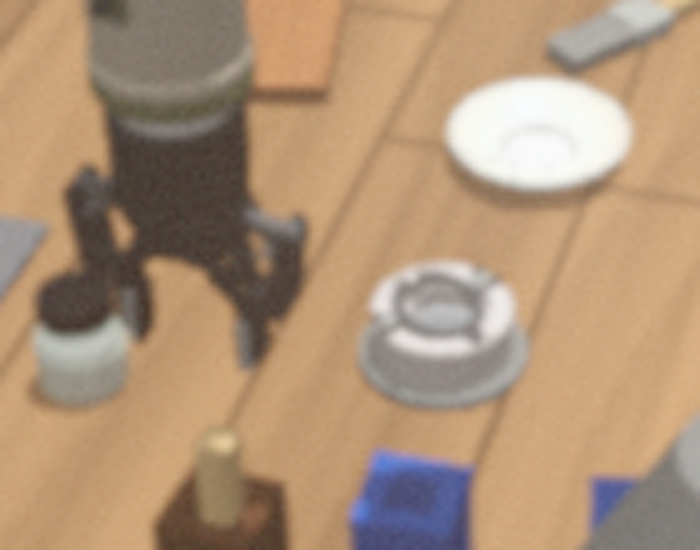

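drive_tool:
  moves:
    - [[-6, -36, 5], -6]
    - [[-13, -76, 5], -12]
    - [[-20, -116, 5], -18]
    - [[-27, -156, 5], -24]
    - [[-34, -196, 0], -30]
    - [[-40, -236, 0], -33]
    - [[-44, -261, 0], -33]
    - [[-44, -261, 0], -33]
  fingers: 34

```text
time: 21.55
tool_pos: [496.7, -13.1, 180.4]
tcp_rot: [179.9, 0.1, 51.9]
ft_force: [-0.7, 0.3, -0.2]
finger_gap: 34.1
```

Run:
```python
from h import *
import pickle
for i in range(4): s=snap("wrist")
s=snap("wrist","w16");st=r.sense();t=st["tool_pos"];print(t,st["tcp_rot"],st["finger_gap"])
pickle.dump(s,open("w16.pkl","wb"))
u,v=map(int,proj(s,[477,6,45]));print(u,v)
crop(s,u-80,v-60,160,120,5,"w16c")
```

```text
[497.55757922  -7.69173059 179.99956137] [ 1.79990039e+02 -2.96013652e-02  5.21837771e+01] 34.23619841995063
224 180
```

View pics/w16.png

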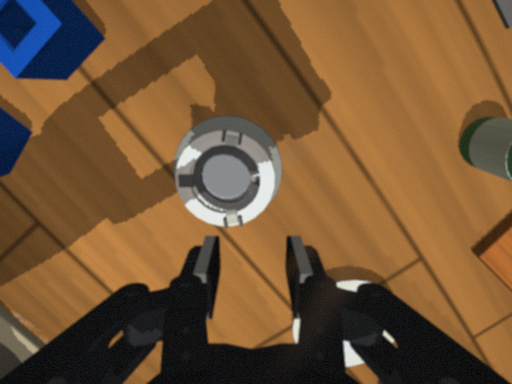

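View pics/w16c.png

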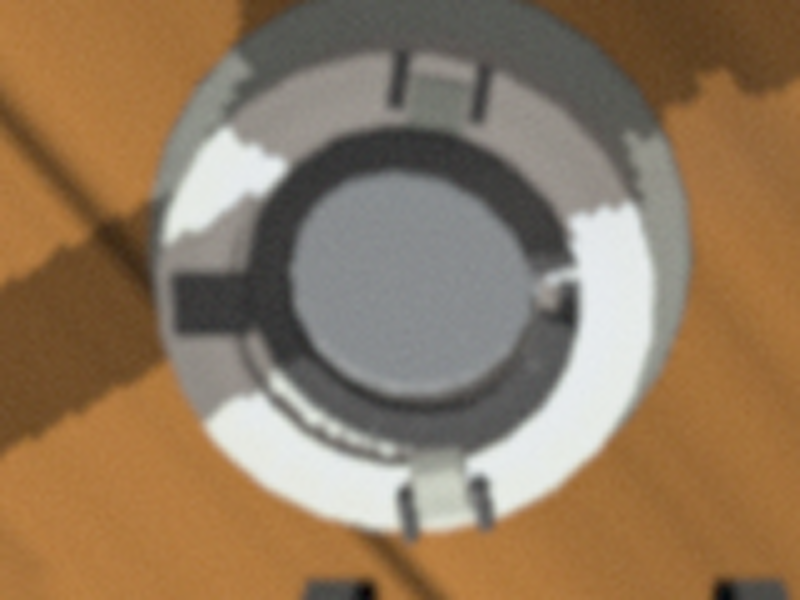

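drive_tool:
  moves:
    - [[-30, -20, 0], 0]
    - [[-55, -40, -10], 0]
    - [[-70, -50, -30], 0]
    - [[-70, -50, -50], 0]
    - [[-70, -50, -60], 0]
    - [[-70, -50, -60], 0]
    - [[-70, -50, -60], 0]
    - [[-70, -50, -60], 0]

```text
time: 22.47
tool_pos: [428.4, -58.1, 120.9]
tcp_rot: [179.9, -0.0, 52.2]
ft_force: [1.1, -0.1, 0.9]
finger_gap: 33.9
```

Run:
```python
from h import *
import pickle
s=snap("wrist","w17");st=r.sense();t=st["tool_pos"];print(t,st["tcp_rot"],st["finger_gap"])
pickle.dump(s,open("w17.pkl","wb"))
u,v=map(int,proj(s,[477,6,45]));print(u,v)
crop(s,u-80,max(0,v-60),160,120,5,"w17c")
s=snap("side"); crop(s,225,180,70,50,10,"s17")
```

```text
[428.57500083 -58.27054064 121.08476556] [ 1.79902799e+02 -4.57804931e-02  5.21940953e+01] 34.21950143572473
249 89
```

View pics/w17c.png

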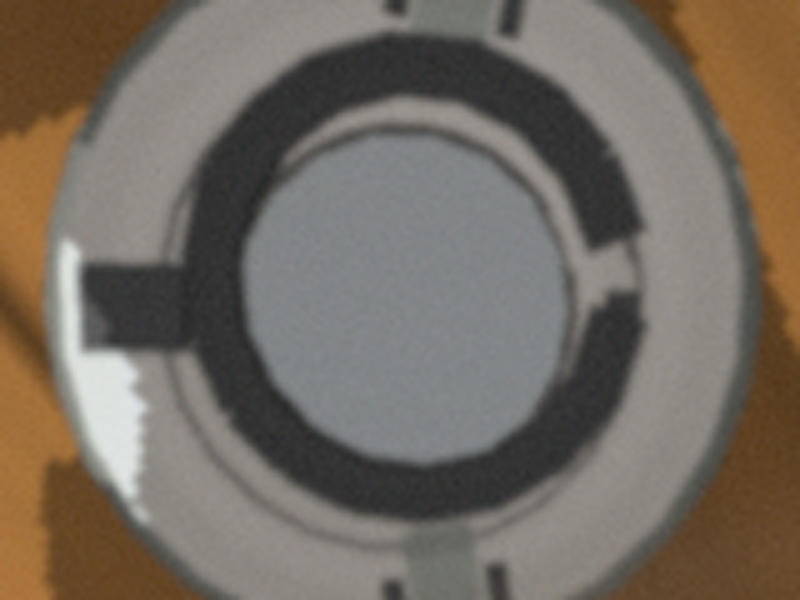

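View pics/s17.png

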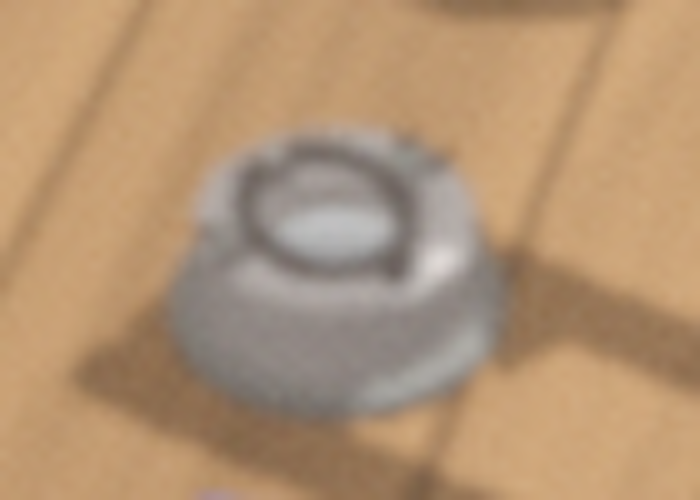

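Run:
```python
from h import *
import pickle
s=pickle.load(open("w17.pkl","rb"))
im=cv2.resize(s["pixels"][20:170,160:340,::-1],None,fx=4,fy=4,interpolation=cv2.INTER_CUBIC)
def dr(p,col):
    u,v=proj(s,p); cv2.circle(im,(int((u-160+.5)*4),int((v-20+.5)*4)),1,col,-1)
C0=np.array([477.1,6.2])
for a in np.radians(np.arange(0,360,3)):
    e=np.array([np.cos(a),np.sin(a)])
    dr([*(C0+33.5*e),42],(0,255,0)); dr([*(C0+30*e),44],(0,0,255)); dr([*(C0+47*e),42],(255,255,0)); dr([*(C0+25*e),24],(255,0,255))
cv2.imwrite("pics/ov17.png",im)
print(s["xyz"])
```

```text
[478.31164568   4.15581222 265.62159919]
```

View pics/ov17.png

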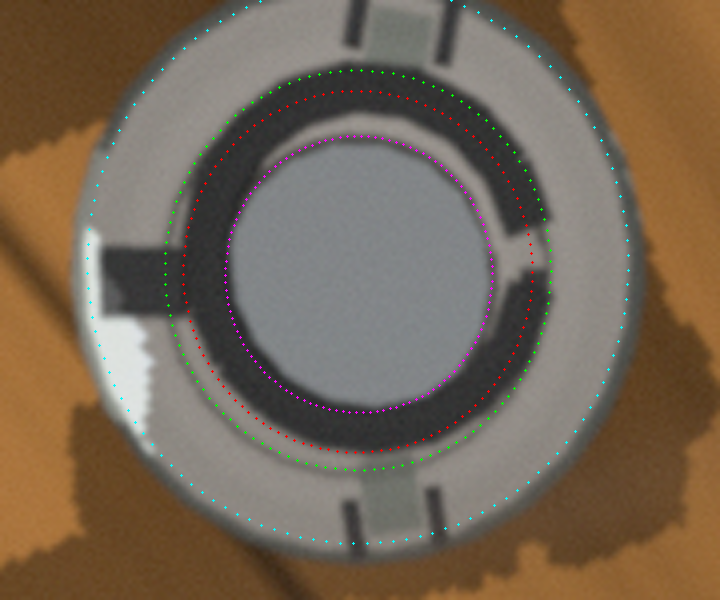

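Run:
```python
from h import *
import pickle
C0=np.array([477.1,6.2])
for nm,u0,v0 in (("w16",144,120),("w17",169,29)):
    s=pickle.load(open(nm+".pkl","rb"))
    im=cv2.resize(s["pixels"][v0:v0+120,u0:u0+160,::-1],None,fx=5,fy=5,interpolation=cv2.INTER_CUBIC)
    gray=cv2.cvtColor(s["pixels"],cv2.COLOR_RGB2GRAY).astype(np.float32)
    for nd,a in (("R",-118.3),("L",41.7)):
      e=np.array([np.cos(np.radians(a)),np.sin(np.radians(a))]); n=np.array([-e[1],e[0]])
      rr=np.arange(18,44,.5)
      prof=np.zeros(len(rr))
      for o in (-3,-1.5,0,1.5,3):
        uv=np.array([proj(s,[*(C0+q*e+o*n),44]) for q in rr],np.float32)
        prof+=cv2.remap(gray,uv[:,0][None],uv[:,1][None],1)[0]/5
      print(nm,nd,"intensity vs radius at z44:"); print(" ".join(f"{q:.1f}:{p:.0f}" for q,p in zip(rr,prof)))
      print("cam",np.round(s["xyz"]), "cam radial comp",(s["xyz"][:2]-C0)@e)
```

```text
w16 R intensity vs radius at z44:
18.0:145 18.5:137 19.0:124 19.5:110 20.0:96 20.5:84 21.0:74 21.5:67 22.0:64 22.5:66 23.0:72 23.5:79 24.0:84 24.5:88 25.0:90 25.5:90 26.0:90 26.5:89 27.0:89 27.5:88 28.0:88 28.5:89 29.0:91 29.5:96 30.0:104 30.5:113 31.0:123 31.5:133 32.0:140 32.5:146 33.0:149 33.5:153 34.0:157 34.5:162 35.0:169 35.5:177 36.0:185 36.5:192 37.0:196 37.5:200 38.0:201 38.5:202 39.0:202 39.5:202 40.0:201 40.5:199 41.0:198 41.5:196 42.0:196 42.5:196 43.0:196 43.5:197
cam [548.  54. 325.] cam radial comp -75.59154081524426
w16 L intensity vs radius at z44:
18.0:139 18.5:139 19.0:139 19.5:139 20.0:140 20.5:140 21.0:140 21.5:139 22.0:138 22.5:135 23.0:127 23.5:117 24.0:103 24.5:88 25.0:75 25.5:66 26.0:60 26.5:57 27.0:56 27.5:56 28.0:56 28.5:55 29.0:54 29.5:55 30.0:55 30.5:54 31.0:52 31.5:54 32.0:60 32.5:71 33.0:85 33.5:97 34.0:108 34.5:114 35.0:118 35.5:120 36.0:120 36.5:119 37.0:118 37.5:117 38.0:118 38.5:118 39.0:117 39.5:116 40.0:116 40.5:115 41.0:113 41.5:112 42.0:114 42.5:121 43.0:129 43.5:136
cam [548.  54. 325.] cam radial comp 84.50857144042438
w17 R intensity vs radiu
[... 356 characters left out ...]
:112 38.5:111 39.0:112 39.5:112 40.0:111 40.5:111 41.0:110 41.5:110 42.0:110 42.5:110 43.0:110 43.5:111
cam [478.   4. 266.] cam radial comp 1.2254341157417232
w17 L intensity vs radius at z44:
18.0:132 18.5:131 19.0:132 19.5:132 20.0:131 20.5:129 21.0:120 21.5:106 22.0:92 22.5:91 23.0:107 23.5:128 24.0:141 24.5:146 25.0:146 25.5:139 26.0:121 26.5:94 27.0:69 27.5:56 28.0:51 28.5:50 29.0:51 29.5:51 30.0:51 30.5:50 31.0:50 31.5:50 32.0:50 32.5:50 33.0:51 33.5:54 34.0:64 34.5:82 35.0:101 35.5:112 36.0:116 36.5:118 37.0:119 37.5:118 38.0:117 38.5:116 39.0:115 39.5:113 40.0:113 40.5:113 41.0:114 41.5:114 42.0:115 42.5:120 43.0:128 43.5:136
cam [478.   4. 266.] cam radial comp -0.45519483378618497
```

Run:
```python
from h import *
import pickle
C0=np.array([477.1,6.2])
a=-38.3; e=np.array([np.cos(np.radians(a)),np.sin(np.radians(a))]); n=np.array([-e[1],e[0]])
for nm in ("w16","w17"):
    s=pickle.load(open(nm+".pkl","rb"))
    gray=cv2.cvtColor(s["pixels"],cv2.COLOR_RGB2GRAY).astype(np.float32)
    print(nm,"cam rad",(s["xyz"][:2]-C0)@e,(s["xyz"][:2]-C0)@n,s["xyz"][2])
    for o in (12,10,-8,-10):
      rr=np.arange(16,40,.5)
      uv=np.array([proj(s,[*(C0+q*e+o*n),53]) for q in rr],np.float32)
      p=cv2.remap(gray,uv[:,0][None],uv[:,1][None],1)[0]
      print(o," ".join(f"{q:.1f}:{x:.0f}" for q,x in zip(rr,p)))
    tt=np.arange(-14,16,1.)
    uv=np.array([proj(s,[*(C0+27*e+o*n),53]) for o in tt],np.float32)
    p=cv2.remap(gray,uv[:,0][None],uv[:,1][None],1)[0]
    print("tang"," ".join(f"{q:.0f}:{x:.0f}" for q,x in zip(tt,p)))
```

```text
w16 cam rad 25.675566380787497 81.28495727515053 324.9052412071281
12 16.0:138 16.5:140 17.0:140 17.5:139 18.0:139 18.5:138 19.0:139 19.5:139 20.0:137 20.5:134 21.0:129 21.5:119 22.0:104 22.5:88 23.0:73 23.5:71 24.0:69 24.5:69 25.0:69 25.5:70 26.0:70 26.5:67 27.0:67 27.5:66 28.0:67 28.5:68 29.0:72 29.5:77 30.0:90 30.5:112 31.0:143 31.5:174 32.0:206 32.5:218 33.0:229 33.5:230 34.0:231 34.5:231 35.0:231 35.5:232 36.0:232 36.5:231 37.0:231 37.5:232 38.0:232 38.5:231 39.0:231 39.5:232
10 16.0:139 16.5:139 17.0:139 17.5:139 18.0:138 18.5:137 19.0:140 19.5:141 20.0:141 20.5:139 21.0:138 21.5:133 22.0:127 22.5:118 23.0:108 23.5:100 24.0:94 24.5:92 25.0:90 25.5:91 26.0:91 26.5:89 27.0:88 27.5:86 28.0:87 28.5:89 29.0:91 29.5:94 30.0:98 30.5:108 31.0:124 31.5:147 32.0:176 32.5:199 33.0:222 33.5:228 34.0:233 34.5:232 35.0:231 35.5:232 36.0:232 36.5:233 37.0:232 37.5:231 38.0:231 38.5:231 39.0:231 39.5:231
-8 16.0:141 16.5:140 17.0:140 17.5:139 18.0:135 18.5:130 19.0:120 19.5:111 20.0:101 20.5:93 21.0:88 21.5:86 22.0:87 22.5:89 23.0:93 23.5:94 24.0:94 24.5:94 25.0:95 25.5:92 26.0:91 26.5:90 27.0
[... 2048 characters left out ...]
34.5:143 35.0:141 35.5:142 36.0:141 36.5:142 37.0:143 37.5:140 38.0:140 38.5:139 39.0:137 39.5:139
-10 16.0:133 16.5:134 17.0:133 17.5:131 18.0:133 18.5:130 19.0:124 19.5:113 20.0:99 20.5:86 21.0:76 21.5:74 22.0:68 22.5:61 23.0:54 23.5:52 24.0:50 24.5:50 25.0:52 25.5:51 26.0:49 26.5:48 27.0:50 27.5:52 28.0:50 28.5:49 29.0:51 29.5:61 30.0:80 30.5:103 31.0:124 31.5:135 32.0:141 32.5:143 33.0:141 33.5:143 34.0:143 34.5:142 35.0:140 35.5:141 36.0:141 36.5:141 37.0:140 37.5:140 38.0:138 38.5:136 39.0:137 39.5:138
tang -14:51 -13:51 -12:49 -11:50 -10:50 -9:53 -8:50 -7:51 -6:52 -5:52 -4:52 -3:54 -2:51 -1:56 0:82 1:101 2:125 3:141 4:138 5:141 6:138 7:111 8:70 9:53 10:49 11:50 12:50 13:49 14:52 15:50
```

drive_tool:
  moves:
    - [[25, 17, 0], 0]
    - [[50, 34, 0], 0]
    - [[65, 45, 0], 0]
    - [[73, 50.5, 0], 0]
    - [[73, 50.5, -10], 0]
    - [[73, 50.5, -20], 0]
    - [[73, 50.5, -30], 0]
    - [[73, 50.5, -30], 0]

```text
time: 23.23
tool_pos: [497.3, -8.4, 86.2]
tcp_rot: [-179.7, 0.2, 52.1]
ft_force: [0.0, -0.6, -0.9]
finger_gap: 33.4
```

Run:
```python
from h import *
s=snap("wrist","w18");st=r.sense();t=st["tool_pos"];print(t,st["tcp_rot"],st["finger_gap"],st["ft_force"])
crop(s,150,170,200,150,4,"w18c")
```

```text
[497.87285816  -8.46319813  87.36110939] [-1.79790076e+02  1.37127669e-01  5.20800329e+01] 33.93500707656826 [-0.24865735  0.58805955  0.17963756]
```

View pics/w18c.png

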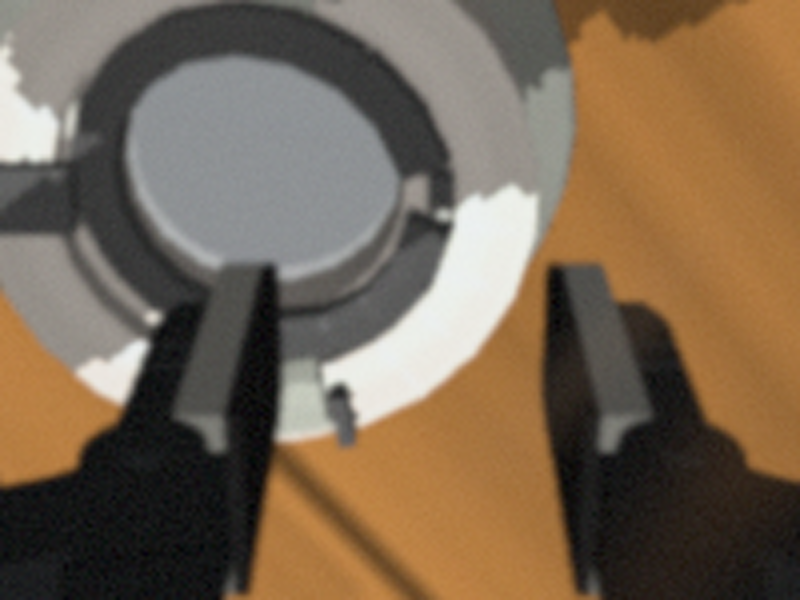

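drive_tool:
  moves:
    - [[0, 0, 0], 0]
    - [[0, 0, 0], 0]
    - [[0, 0, -6], 0]
    - [[0, 0, -12], 0]
    - [[0, 0, -17], 0]
    - [[0, 0, -21], 0]
    - [[0, 0, -22.5], 0]
    - [[0, 0, -22.5], 0]

```text
time: 23.95
tool_pos: [499.8, -8.0, 66.4]
tcp_rot: [-179.9, 0.0, 52.1]
ft_force: [-0.3, -0.0, 0.4]
finger_gap: 34.0
```

Run:
```python
from h import *
s=snap("wrist","w19");st=r.sense();t=st["tool_pos"];print(t,st["tcp_rot"],st["finger_gap"],st["ft_force"])
crop(s,150,170,200,150,4,"w19c")
s=snap("side"); crop(s,220,160,80,60,10,"s19")
```

```text
[500.03917313  -8.03048178  66.81399567] [-1.79962964e+02  2.34650385e-02  5.21274442e+01] 34.01671192811838 [ 0.69316298  0.09620767 -0.22420362]
```

View pics/w19c.png

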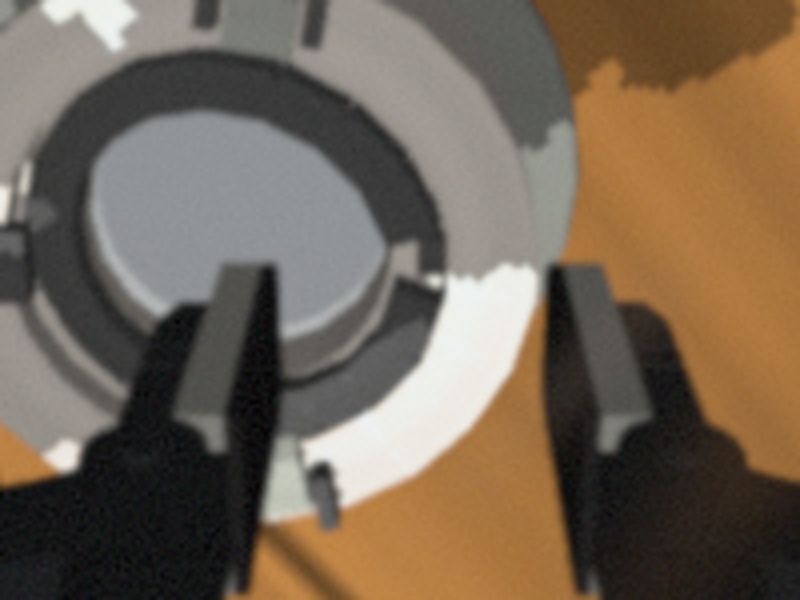

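View pics/s19.png

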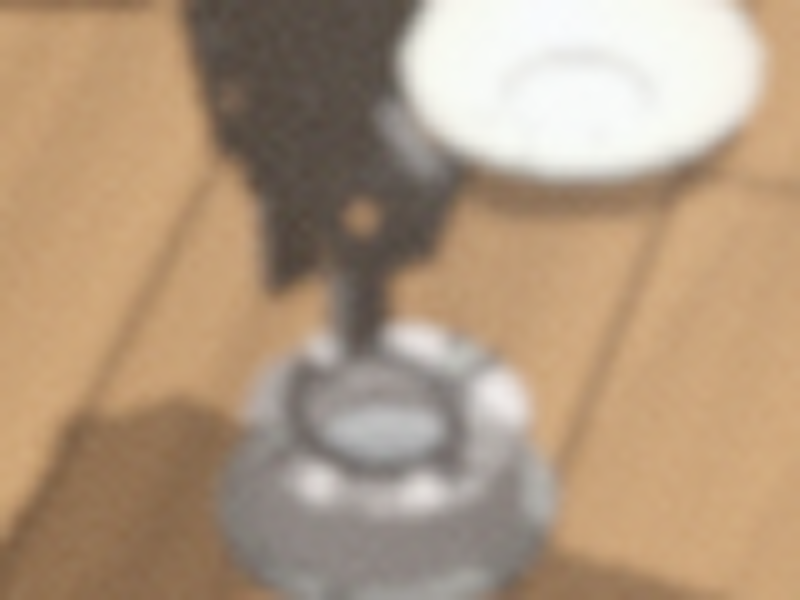

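Run:
```python
from h import *
s=snap("wrist");st=r.sense();t=st["tool_pos"];print(t)
psi=np.radians(52.1);ex=np.array([np.cos(psi),np.sin(psi)]);ey=np.array([np.sin(psi),-np.cos(psi)])
for dx in(-11,0,11):
  for dy in (-17,0,17):
    for z in (46,50):
      u,v=proj(s,[*(t[:2]+dx*ex+dy*ey),z]); print(dx,dy,z,(u-150+.5)*4,(v-170+.5)*4)
# gap ends corners in crop
for x,y in [(388,280),(440,290),(390,240),(440,270)]:
    p=onz(s,150+x/4-.4,170+y/4-.4,51)[:2]-t[:2]; print(x,y,p@ex,p@ey)
```

```text
[500.49103238  -8.06955771  67.37727619]
-11 -17 46 291.5131277382509 312.5292230962982
-11 -17 50 289.0264792522855 325.6599291299434
-11 0 46 404.12208527505584 312.7152244489905
-11 0 50 403.9487883130713 325.86336730990047
-11 17 46 516.7647168248884 312.61306307495465
-11 17 50 518.9068706658998 325.74927395467034
0 -17 46 289.1054196440398 246.48577398055795
0 -17 50 286.5068237474518 258.51500826314634
0 0 46 403.9662449709683 246.62834586195254
0 0 50 403.78540572893246 258.67277496436066
0 17 46 518.8626204092043 246.55774957841436
0 17 50 521.1017991905433 258.5918990996108
11 -17 46 286.6572640095475 177.70267482290603
11 -17 50 283.94297279013085 188.50785748068006
11 0 46 403.8079303388025 177.79636716177822
11 0 50 403.61930437216574 188.61406558725605
11 17 46 520.9961620130712 177.76127254242022
11 17 50 523.3356403355051 188.57066106569857
388 280 -2.9933924648120325 -2.228847413597986
440 290 -4.612044841960368 5.317160695268987
390 240 3.387410119289569 -1.9023795375191712
440 270 -1.3823709593965459 5.2923768692042685
```

Run:
```python
from h import *
s=snap("side");st=r.sense();t=st["tool_pos"];print(t)
psi=np.radians(52.1);ex=np.array([np.cos(psi),np.sin(psi)]);ey=np.array([np.sin(psi),-np.cos(psi)])
for dy in (-31,-17,17,31):
  for dx in (-11,11):
   for z in (44,50,60,74):
    u,v=proj(s,[*(t[:2]+dx*ex+dy*ey),z]); print(dy,dx,z,round((u-220+.5)*10),round((v-160+.5)*10))
crop(s,215,150,90,70,8,"s20")
top=snap("top","t20"); crop(top,215,170,100,75,8,"t20c")
```

```text
[500.50993292  -8.07747242  67.43774298]
-31 -11 44 404 408
-31 -11 50 404 394
-31 -11 60 404 371
-31 -11 74 403 338
-31 11 44 351 433
-31 11 50 350 419
-31 11 60 350 396
-31 11 74 349 363
-17 -11 44 380 387
-17 -11 50 379 373
-17 -11 60 379 350
-17 -11 74 379 317
-17 11 44 326 411
-17 11 50 326 398
-17 11 60 325 374
-17 11 74 325 342
17 -11 44 322 336
17 -11 50 321 322
17 -11 60 321 299
17 -11 74 320 267
17 11 44 269 360
17 11 50 268 346
17 11 60 267 323
17 11 74 266 291
31 -11 44 298 315
31 -11 50 298 302
31 -11 60 297 279
31 -11 74 296 246
31 11 44 245 339
31 11 50 245 326
31 11 60 244 303
31 11 74 243 270
```

View pics/s20.png

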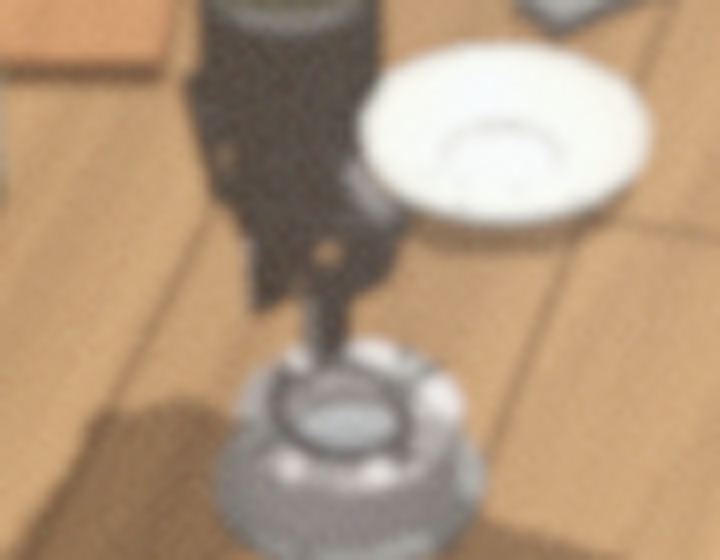

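View pics/w19.png

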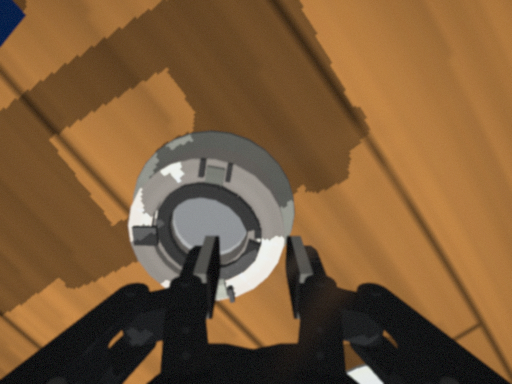

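Run:
```python
from h import *
s=snap("wrist");st=r.sense();t=st["tool_pos"];print(t,st["finger_gap"])
psi=np.radians(st["tcp_rot"][2]);ex=np.array([np.cos(psi),np.sin(psi),0]);ey=np.array([np.sin(psi),-np.cos(psi),0])
for (x,y,w) in [(275,265,-17),(548,265,17),(230,415,-17),(598,415,17)]:
    o,d=ray(s,150+x/4-.4,170+y/4-.4)
    k=(w-(o-t)@ey)/(d@ey); p=o+k*d-t; print((x,y),"tool x",p@ex,"y",p@ey,"dz",p[2])
```

```text
[500.56491778  -8.09962757  67.50190422] 34.076994599725595
(275, 265) tool x 5.0213775173721995 y -17.000000000000004 dz -5.134540893336322
(548, 265) tool x 16.073068114603696 y 17.000000000000025 dz 17.04287789467338
(230, 415) tool x 9.336073644734528 y -17.000000000000014 dz 37.281178203481375
(598, 415) tool x 21.344178292731424 y 16.999999999999957 dz 55.61926264865792
```

Run:
```python
from h import *
s=snap("wrist");st=r.sense();t=st["tool_pos"]
psi=np.radians(st["tcp_rot"][2]);ex=np.array([np.cos(psi),np.sin(psi),0]);ey=np.array([np.sin(psi),-np.cos(psi),0])
for dz in (22,12,6,0,-10,-22,-48):
  a=proj(s,t+11*ex-11*ey+[0,0,dz]);b=proj(s,t+11*ex+11*ey+[0,0,dz])
  print(dz,"w13c coords",[(round((q[0]-156+.5)*4),round((q[1]-130+.5)*4)) for q in (a,b)])
```

```text
22 w13c coords [(278, 486), (474, 486)]
12 w13c coords [(285, 445), (468, 445)]
6 w13c coords [(288, 422), (465, 422)]
0 w13c coords [(292, 402), (463, 401)]
-10 w13c coords [(297, 370), (458, 370)]
-22 w13c coords [(303, 336), (454, 336)]
-48 w13c coords [(313, 276), (446, 276)]
```

drive_tool:
  moves:
    - [[0, 0, -1.5], 0]
    - [[0, 0, -3], 0]
    - [[0, 0, -4.5], 0]
    - [[0, 0, -6], 0]
    - [[0, 0, -6.5], 0]
    - [[0, 0, -7], 0]
    - [[0, 0, -7], 0]
    - [[0, 0, -7], 0]

```text
time: 24.97
tool_pos: [500.3, -8.1, 60.2]
tcp_rot: [-180.0, 0.0, 52.1]
ft_force: [-0.4, -0.2, -1.0]
finger_gap: 34.1
```

drive_tool:
  moves:
    - [[0, 0, -0.5], 0]
    - [[0, 0, -1], 0]
    - [[0, 0, -1.5], 0]
    - [[0, 0, -2], 0]
    - [[0, 0, -2.5], 0]
    - [[0, 0, -3], 0]
    - [[0, 0, -3], 0]
    - [[0, 0, -3], 0]

```text
time: 25.63
tool_pos: [500.2, -8.1, 57.1]
tcp_rot: [-180.0, 0.0, 52.1]
ft_force: [-0.3, -0.7, 0.6]
finger_gap: 34.0
```

Run:
```python
from h import *
s=snap("wrist","w21");st=r.sense();t=st["tool_pos"];print(t,st["tcp_rot"],st["finger_gap"],st["ft_force"])
crop(s,150,170,200,150,4,"w21c")
s=snap("side"); crop(s,220,160,80,60,10,"s21")
```

```text
[500.29960557  -8.07981082  57.17989087] [-1.79999464e+02  2.52147761e-03  5.21264939e+01] 33.766484870608636 [0.7794083  0.05878422 0.04609531]
```

View pics/w21c.png

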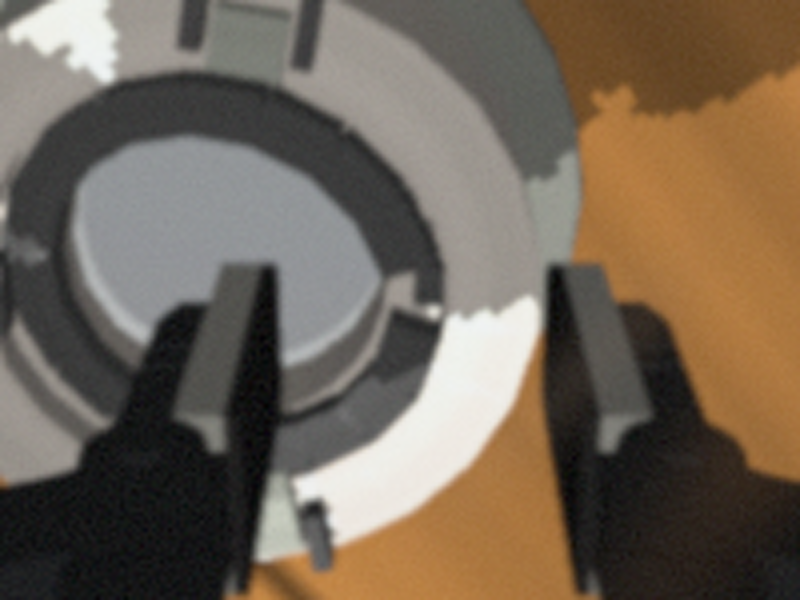

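View pics/s21.png

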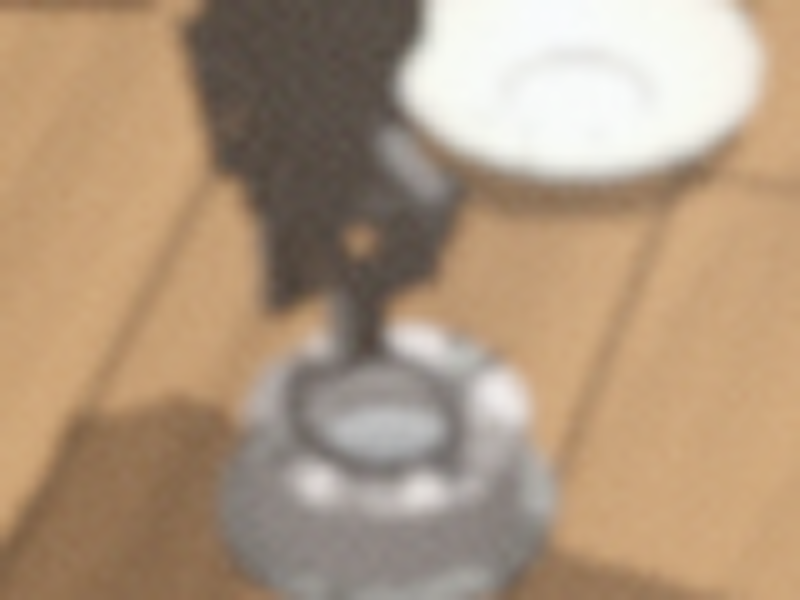

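drive_tool:
  moves:
    - [[0, 0, -1.5], 0]
    - [[0, 0, -3], 0]
    - [[0, 0, -4.5], 0]
    - [[0, 0, -6], 0]
    - [[0, 0, -7.5], 0]
    - [[0, 0, -9], 0]
    - [[0, 0, -9], 0]
    - [[0, 0, -9], 0]

```text
time: 26.4
tool_pos: [500.2, -8.1, 48.0]
tcp_rot: [-180.0, 0.0, 52.1]
ft_force: [-0.3, -0.7, -0.8]
finger_gap: 33.7
```

Run:
```python
from h import *
s=snap("wrist","w22");st=r.sense();t=st["tool_pos"];print(t,st["tcp_rot"],st["finger_gap"],st["ft_force"])
crop(s,150,170,200,150,4,"w22c")
s=snap("side"); crop(s,220,160,80,60,10,"s22")
```

```text
[500.30099227  -8.08569115  48.16039318] [-1.79997495e+02  2.20742067e-03  5.21269351e+01] 34.12878125480803 [-0.26465914  0.21856683 -0.663877  ]
```

View pics/w22c.png

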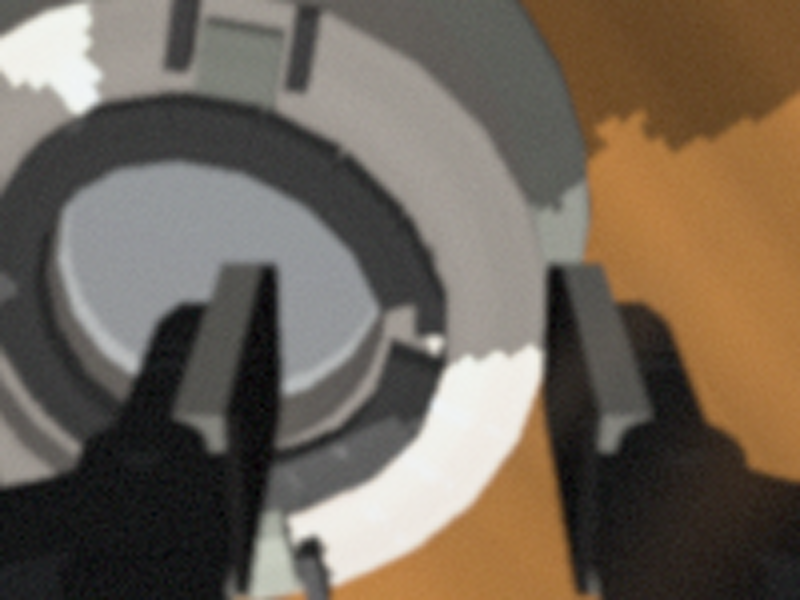

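View pics/s22.png

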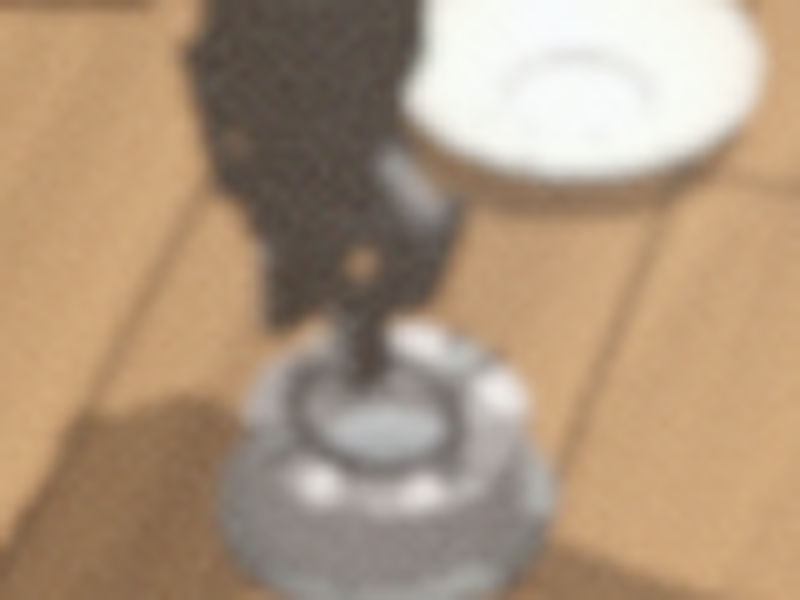

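drive_tool:
  moves:
    - [[0, 0, -1], 0]
    - [[0, 0, -2], 0]
    - [[0, 0, -3], 0]
    - [[0, 0, -4], 0]
    - [[0, 0, -5], 0]
    - [[0, 0, -5.5], 0]
    - [[0, 0, -6], 0]
    - [[0, 0, -6], 0]

```text
time: 27.17
tool_pos: [500.2, -8.1, 42.1]
tcp_rot: [-180.0, 0.0, 52.1]
ft_force: [0.2, -0.2, 0.4]
finger_gap: 34.0
```

Run:
```python
from h import *
s=snap("wrist","w23");st=r.sense();t=st["tool_pos"];print(t,st["tcp_rot"],st["finger_gap"],st["ft_force"])
crop(s,150,170,200,150,4,"w23c")
s=snap("side"); crop(s,220,160,80,60,10,"s23")
```

```text
[500.24166852  -8.08835825  42.12443371] [-1.79991552e+02  4.32066703e-03  5.21224792e+01] 34.01881215133266 [-0.18628315  0.50029039  0.46427523]
```

View pics/w23c.png

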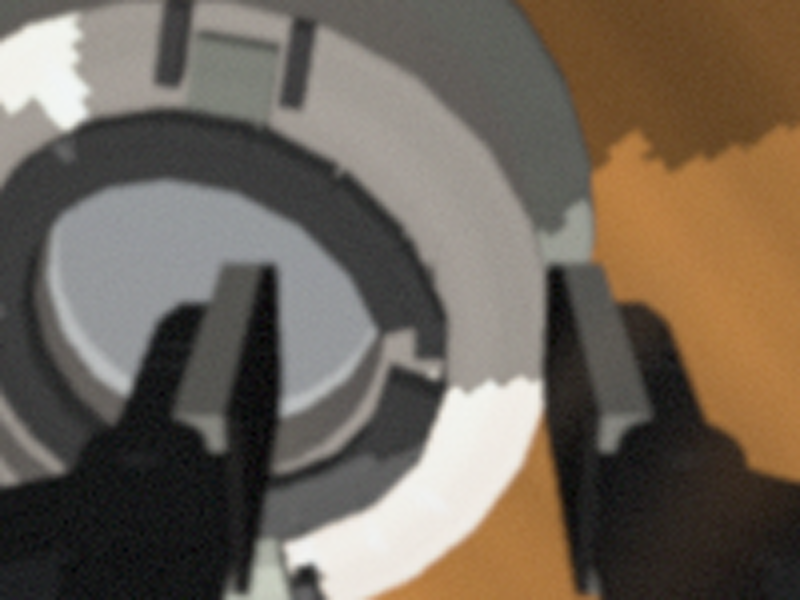

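View pics/s23.png

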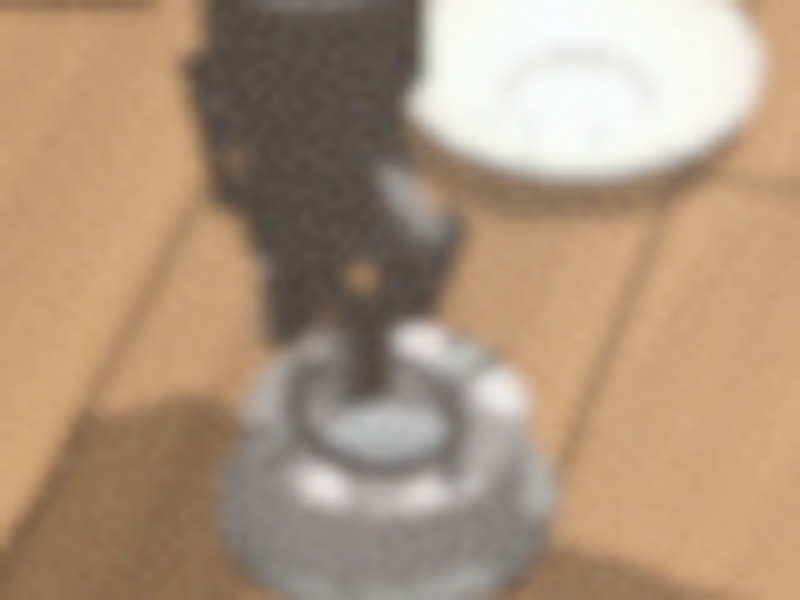

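drive_tool:
  moves:
    - [[0, 0, -0.5], 0]
    - [[0, 0, -1], 0]
    - [[0, 0, -1.5], 0]
    - [[0, 0, -2], 0]
    - [[0, 0, -2.5], 0]
    - [[0, 0, -2.5], 0]
    - [[0, 0, -2.5], 0]
    - [[0, 0, -2.5], 0]

```text
time: 27.93
tool_pos: [500.4, -8.1, 39.9]
tcp_rot: [180.0, -0.0, 52.1]
ft_force: [-1.3, -0.4, 4.2]
finger_gap: 33.7
```

drive_tool:
  moves:
    - [[0, 0, 0], 0]
    - [[0, 0, 0], 0]
    - [[0, 0, 0], 0]
    - [[0, 0, 0], 0]
    - [[0, 0, 0], 0]
    - [[0, 0, 0], 0]
    - [[0, 0, 0], 0]
    - [[0, 0, 0], 0]
  fingers: 15
  squeeze: 20

```text
time: 28.6
tool_pos: [502.5, -8.8, 41.1]
tcp_rot: [179.8, -0.1, 52.1]
ft_force: [3.2, -1.7, 5.2]
finger_gap: 14.9
```

Run:
```python
from h import *
s=snap("wrist","w24");st=r.sense();t=st["tool_pos"];print(t,st["tcp_rot"],st["finger_gap"],st["ft_force"])
crop(s,150,170,200,150,4,"w24c")
s=snap("side"); crop(s,220,160,80,60,10,"s24")
```

```text
[502.49036312  -8.76835213  41.14086149] [ 1.79751815e+02 -1.06622056e-01  5.21205029e+01] 15.290589352699767 [ 3.40628869 -2.60179466  4.92225161]
```

View pics/w24c.png

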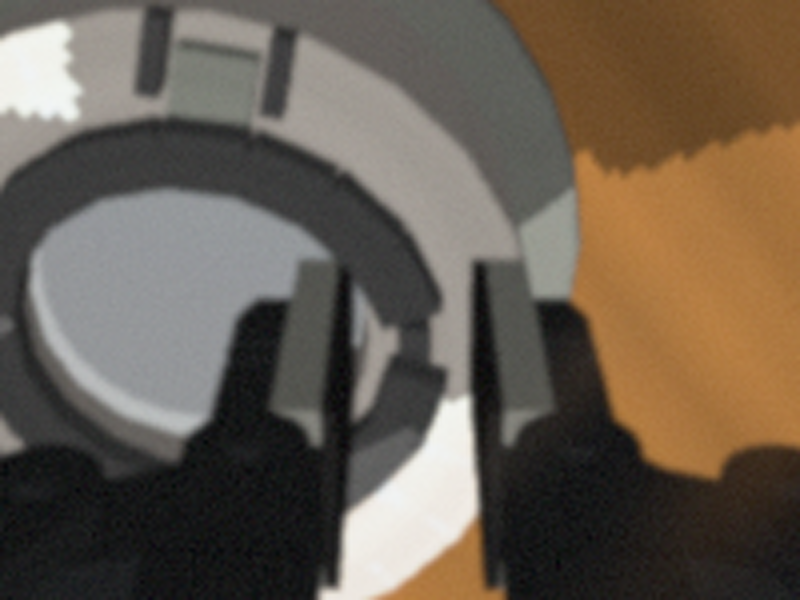

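View pics/s24.png

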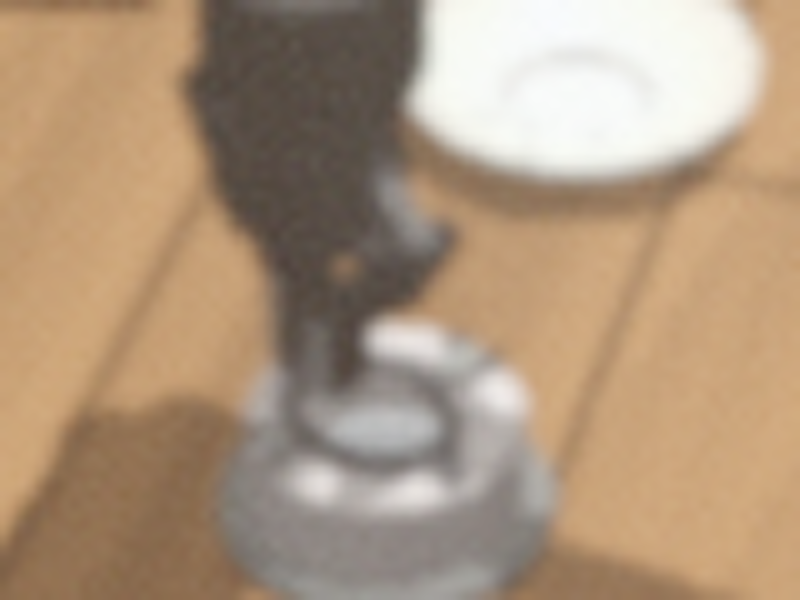

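drive_tool:
  moves:
    - [[0, 0, 1], 0]
    - [[0, 0, 2], 0]
    - [[0, 0, 2.5], 0]
    - [[0, 0, 2.5], 0]
    - [[0, 0, 2.5], 0]
    - [[0, 0, 2.5], 0]
    - [[0, 0, 2.5], 0]
    - [[0, 0, 2.5], 0]

```text
time: 29.37
tool_pos: [500.2, -8.0, 42.1]
tcp_rot: [-180.0, 0.0, 52.1]
ft_force: [-0.3, 0.5, 0.4]
finger_gap: 15.2
```

Run:
```python
from h import *
s=snap("wrist","w25");st=r.sense();t=st["tool_pos"];print(t,st["tcp_rot"],st["finger_gap"],st["ft_force"])
crop(s,150,170,200,150,4,"w25c")
```

```text
[500.20919978  -8.06090891  42.08861571] [-1.79988875e+02  7.07799944e-03  5.21279296e+01] 15.240421651316929 [-0.09671036  0.16206782  0.42192407]
```

View pics/w25c.png

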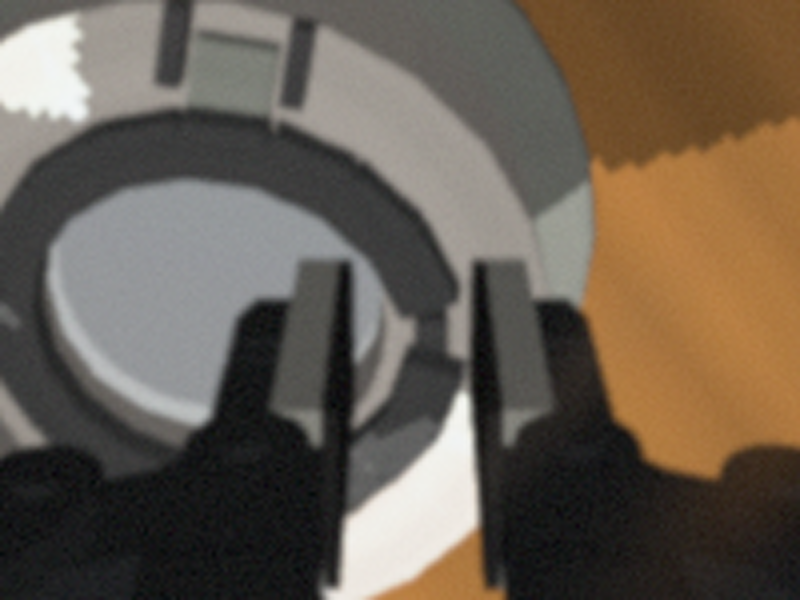

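drive_tool:
  moves:
    - [[0, 0, 0], 0]
    - [[0, 0, 0], 0]
    - [[0, 0, 0], 0]
    - [[0, 0, 0], 0]
    - [[0, 0, 0], 0]
    - [[0, 0, 0], 0]
    - [[0, 0, 0], 0]
    - [[0, 0, 0], 0]
  fingers: 2
  squeeze: 25

```text
time: 30.08
tool_pos: [500.5, -8.2, 42.3]
tcp_rot: [180.0, -0.0, 52.1]
ft_force: [1.7, -0.7, 0.4]
finger_gap: 6.8
```

Run:
```python
from h import *
s=snap("wrist","w26");st=r.sense();t=st["tool_pos"];print(t,st["tcp_rot"],st["finger_gap"],st["ft_force"])
crop(s,150,170,200,150,4,"w26c")
s=snap("side"); crop(s,220,160,80,60,10,"s26")
```

```text
[500.4820504   -8.14290754  42.30431746] [ 1.79978946e+02 -7.96191801e-03  5.21264965e+01] 7.129536916528784 [ 1.64779289 -0.07102494  0.8105733 ]
```

View pics/w26c.png

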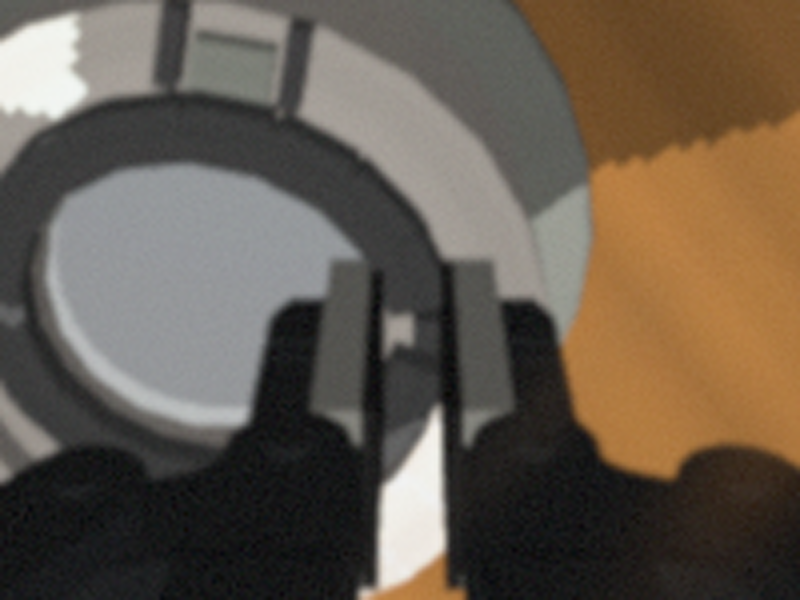

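View pics/s26.png

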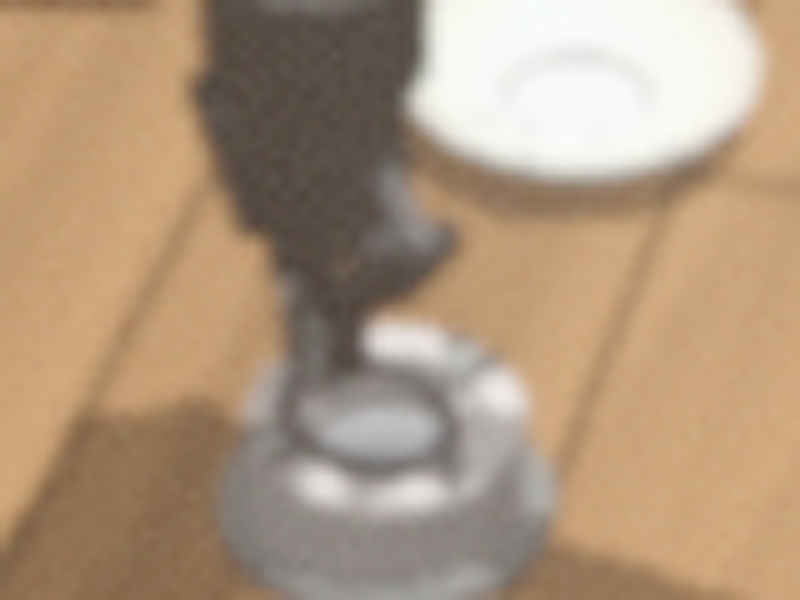

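drive_tool:
  moves:
    - [[0.8, -0.6, 0.5], 0]
    - [[1.6, -1.2, 1], 0]
    - [[2.4, -1.9, 1.5], 0]
    - [[3.2, -2.5, 2], 0]
    - [[4, -3.1, 2.5], 0]
    - [[4.8, -3.7, 3], 0]
    - [[5.5, -4.3, 3], 0]
    - [[6, -4.7, 3], 0]

```text
time: 30.85
tool_pos: [506.4, -12.9, 45.2]
tcp_rot: [180.0, -0.0, 52.1]
ft_force: [-0.7, 0.0, -0.9]
finger_gap: 7.1
```

Run:
```python
from h import *
s=snap("wrist","w27");st=r.sense();t=st["tool_pos"];print(t,st["tcp_rot"],st["finger_gap"],st["ft_force"])
crop(s,150,140,200,150,4,"w27c")
s=snap("side"); crop(s,220,160,80,60,10,"s27")
```

```text
[506.45014853 -12.8923192   45.2177421 ] [ 1.79997655e+02 -1.42122846e-03  5.21209782e+01] 7.154056622093103 [ 0.00106616 -0.35319698 -0.3985882 ]
```

View pics/w27c.png

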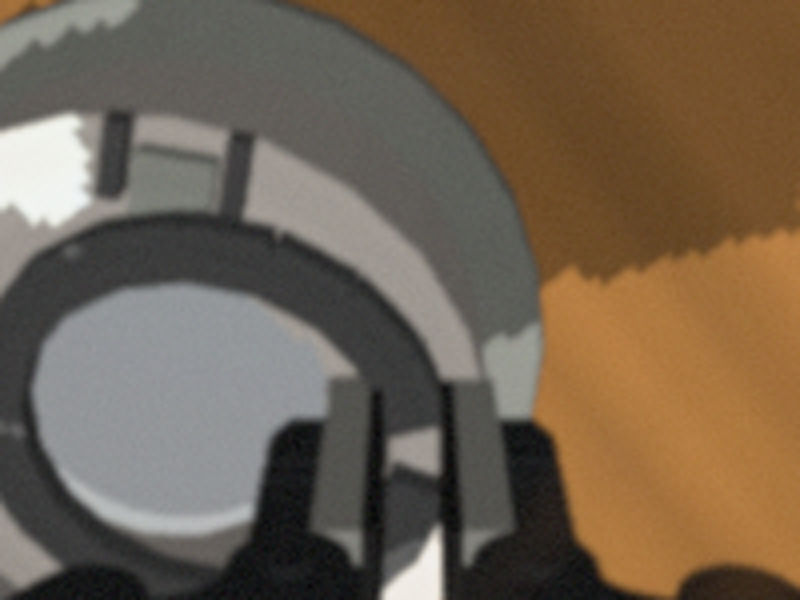

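View pics/s27.png

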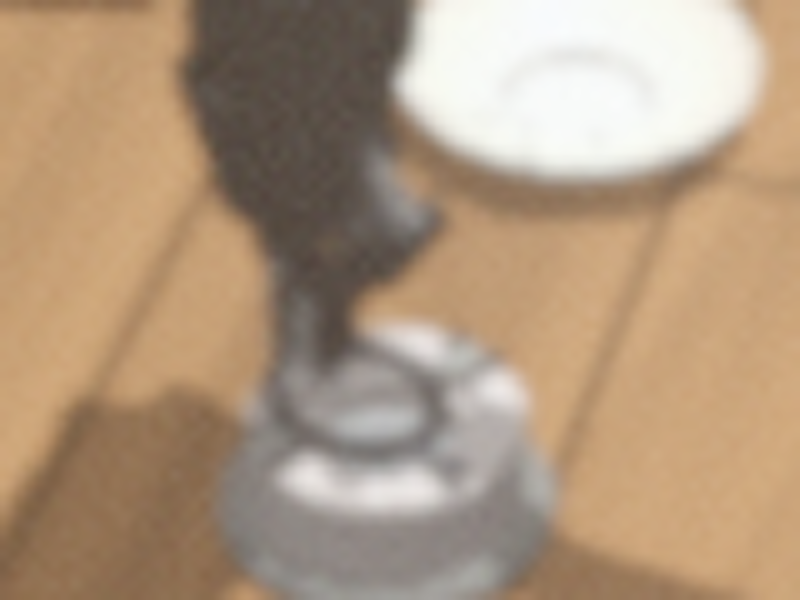

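drive_tool:
  moves:
    - [[0.4, -0.3, 0.5], 0]
    - [[0.8, -0.6, 1.5], 0]
    - [[1, -0.8, 3], 0]
    - [[1, -0.8, 5], 0]
    - [[1, -0.8, 9], 0]
    - [[1, -0.8, 15], 0]
    - [[1, -0.8, 24], 0]
    - [[1, -0.8, 35], 0]

```text
time: 31.62
tool_pos: [507.0, -13.5, 80.8]
tcp_rot: [-180.0, 0.0, 52.1]
ft_force: [0.5, -0.6, -0.9]
finger_gap: 6.8
```

Run:
```python
from h import *
s=snap("wrist","w28");st=r.sense();t=st["tool_pos"];print(t,st["tcp_rot"],st["finger_gap"],st["ft_force"])
s=snap("side"); crop(s,200,140,110,80,7,"s28")
```

```text
[508.88275147 -13.74562932  83.82296007] [ 1.79832521e+02 -1.00603655e-01  5.21267653e+01] 7.107050844325172 [ 1.29011449 -0.41325535  1.59233952]
```

View pics/w28.png

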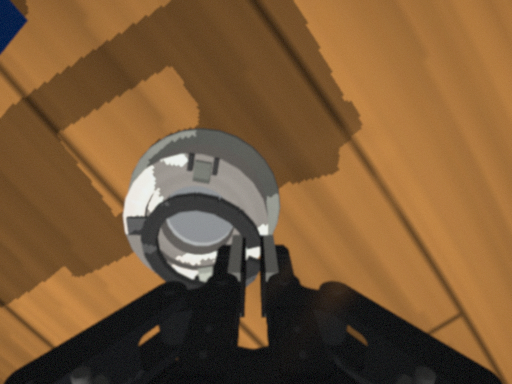

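View pics/s28.png

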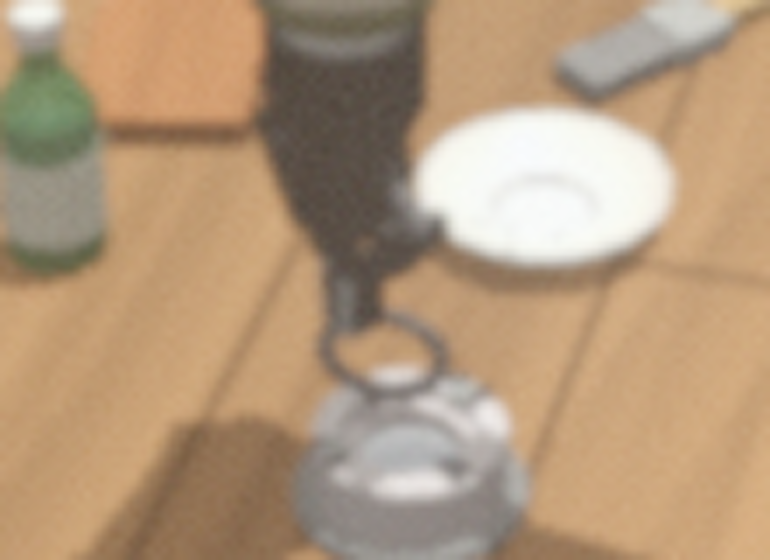

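drive_tool:
  moves:
    - [[-2, -20, 5], 0]
    - [[-5, -50, 5], 0]
    - [[-8, -85, 5], 0]
    - [[-12, -120, 5], 0]
    - [[-16, -155, 5], 0]
    - [[-19, -190, 5], 0]
    - [[-21, -215, 5], 0]
    - [[-22.3, -231.4, 5], 0]

```text
time: 32.38
tool_pos: [484.6, -247.9, 85.6]
tcp_rot: [179.9, 0.0, 52.0]
ft_force: [0.4, 0.0, -0.3]
finger_gap: 7.2
```

drive_tool:
  moves:
    - [[0, 0, 0], 0]
    - [[0, 0, 0], 0]
    - [[0, 0, -10], 0]
    - [[0, 0, -20], 0]
    - [[0, 0, -30], 0]
    - [[0, 0, -38], 0]
    - [[0, 0, -43], 0]
    - [[0, 0, -43], 0]

```text
time: 33.05
tool_pos: [483.8, -243.7, 40.0]
tcp_rot: [-179.8, 0.0, 52.2]
ft_force: [0.3, -0.3, -0.4]
finger_gap: 7.2
```

Run:
```python
from h import *
s=snap("wrist","w29");st=r.sense();t=st["tool_pos"];print(t,st["tcp_rot"],st["finger_gap"],st["ft_force"])
s=snap("side"); crop(s,220,120,100,75,8,"s29")
```

```text
[ 484.34964746 -244.20384651   41.0104284 ] [-1.79878446e+02  9.89988288e-03  5.21520574e+01] 7.279656352938195 [-0.97610745  0.40455748 -0.06957774]
```

View pics/w29.png

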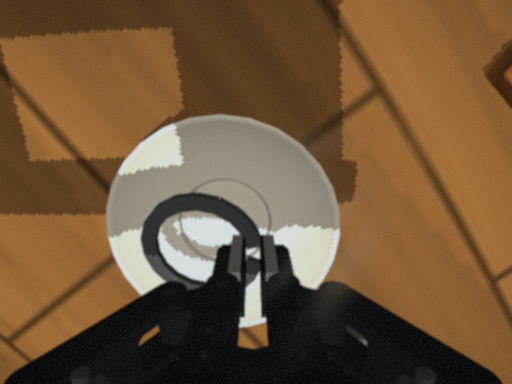

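View pics/s29.png

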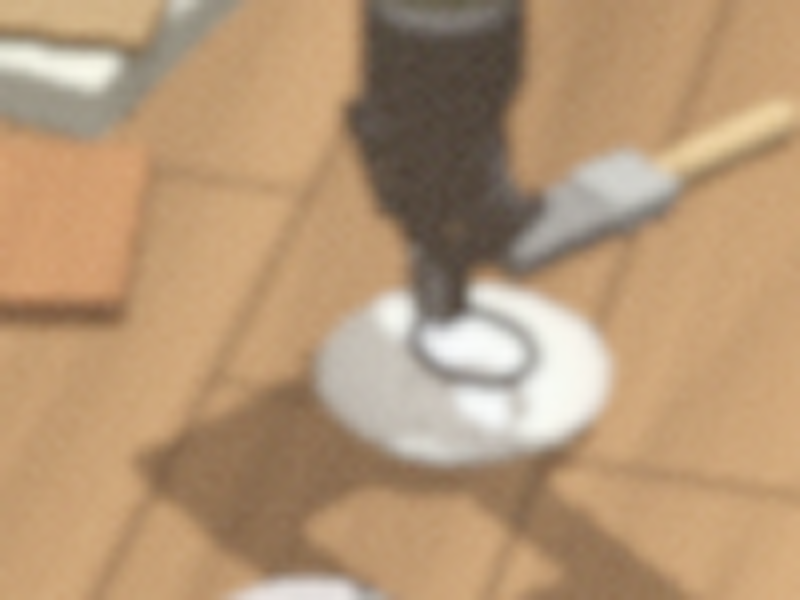

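Run:
```python
from h import *
s=snap("wrist");st=r.sense();t=st["tool_pos"];print(t)
L=onz(s,143,245,33);T=onz(s,190,195,38);B=onz(s,190,285,38);print(L,T,B,"mid",(T+B)/2, "est ring c", t[:2]-27*np.array([.785,-.62]))
```

```text
[ 485.22009481 -244.94704703   42.37274125]
[ 435.55816272 -209.8812763    33.        ] [ 478.36815591 -203.25819027   38.        ] [ 442.19199097 -243.7765174    38.        ] mid [ 460.28007344 -223.51735384   38.        ] est ring c [ 464.02509481 -228.20704703]
```

drive_tool:
  moves:
    - [[0, 0, -5], 0]
    - [[0, 0, -10], 0]
    - [[0, 0, -14], 0]
    - [[0, 0, -18], 0]
    - [[0, 0, -21], 0]
    - [[0, 0, -24], 0]
    - [[0, 0, -24], 0]
    - [[0, 0, -24], 0]

```text
time: 33.87
tool_pos: [484.8, -244.9, 17.9]
tcp_rot: [-180.0, 0.0, 52.1]
ft_force: [0.8, -0.9, -0.0]
finger_gap: 7.4
```

drive_tool:
  moves:
    - [[0, 0, -1], 0]
    - [[0, 0, -2], 0]
    - [[0, 0, -3], 0]
    - [[0, 0, -4], 0]
    - [[0, 0, -5], 0]
    - [[0, 0, -6], 0]
    - [[0, 0, -6], 0]
    - [[0, 0, -6], 0]

```text
time: 34.53
tool_pos: [485.3, -245.1, 12.4]
tcp_rot: [180.0, -0.0, 52.1]
ft_force: [1.2, 0.0, 1.7]
finger_gap: 7.2
```

Run:
```python
from h import *
s=snap("wrist","w30");st=r.sense();t=st["tool_pos"];print(t,st["tcp_rot"],st["finger_gap"],st["ft_force"])
s=snap("side"); crop(s,220,120,100,75,8,"s30")
```

```text
[ 485.32591175 -245.08928836   12.46091745] [ 1.79964410e+02 -8.87385596e-03  5.21254700e+01] 6.965090188087103 [1.63260894 0.81066659 1.51929949]
```

View pics/w30.png

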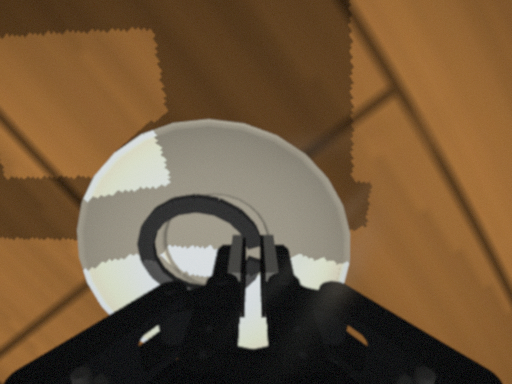

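View pics/s30.png

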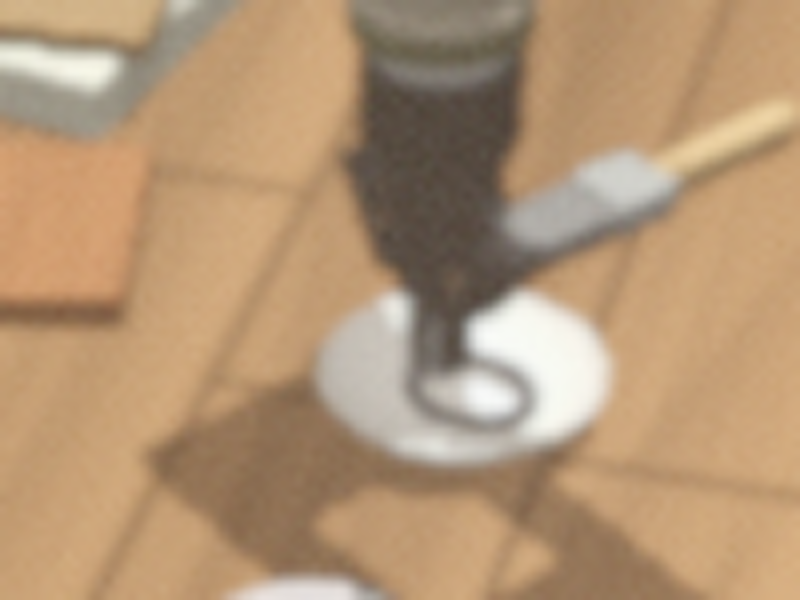

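drive_tool:
  moves:
    - [[0, 0, -0.5], 0]
    - [[0, 0, -1], 0]
    - [[0, 0, -1.5], 0]
    - [[0, 0, -2], 0]
    - [[0, 0, -2.5], 0]
    - [[0, 0, -3], 0]
    - [[0, 0, -3], 0]
    - [[0, 0, -3], 0]

```text
time: 35.3
tool_pos: [485.0, -244.9, 9.2]
tcp_rot: [-180.0, -0.0, 52.1]
ft_force: [2.5, 1.2, 3.5]
finger_gap: 7.1
```

drive_tool:
  moves:
    - [[0, 0, -0.5], 0]
    - [[0, 0, -1], 0]
    - [[0, 0, -1.5], 0]
    - [[0, 0, -2], 0]
    - [[0, 0, -2.5], 0]
    - [[0, 0, -3], 0]
    - [[0, 0, -3], 0]
    - [[0, 0, -3], 0]

```text
time: 35.97
tool_pos: [485.3, -245.2, 7.6]
tcp_rot: [180.0, 0.0, 52.1]
ft_force: [-4.1, 4.4, 17.2]
finger_gap: 6.9
```

drive_tool:
  moves:
    - [[0, 0, 1], 0]
    - [[0, 0, 2], 0]
    - [[0, 0, 2], 0]
    - [[0, 0, 2], 0]
    - [[0, 0, 2], 0]
    - [[0, 0, 2], 0]
    - [[0, 0, 2], 0]
    - [[0, 0, 2], 0]

```text
time: 36.63
tool_pos: [484.9, -245.0, 8.1]
tcp_rot: [-180.0, 0.0, 52.1]
ft_force: [0.8, 0.2, 5.2]
finger_gap: 7.1
```

drive_tool:
  moves:
    - [[0, 0, 0], 0]
    - [[0, 0, 0], 0]
    - [[0, 0, 0], 0]
    - [[0, 0, 0], 0]
    - [[0, 0, 0], 0]
    - [[0, 0, 0], 0]
    - [[0, 0, 0], 0]
    - [[0, 0, 0], 0]
  fingers: 22

```text
time: 37.3
tool_pos: [482.1, -242.9, 8.0]
tcp_rot: [-179.6, 0.0, 52.1]
ft_force: [-14.9, 12.0, 22.9]
finger_gap: 21.6
```

Run:
```python
from h import *
s=snap("wrist","w31");st=r.sense();t=st["tool_pos"];print(t,st["tcp_rot"],st["finger_gap"],st["ft_force"])
s=snap("side"); crop(s,220,120,100,75,8,"s31")
```

```text
[ 482.15299203 -242.92976762    7.99443897] [-1.79566257e+02  3.96694198e-02  5.21477145e+01] 21.693792757363035 [-15.62439014  12.54429948  22.66169358]
```

View pics/w31.png

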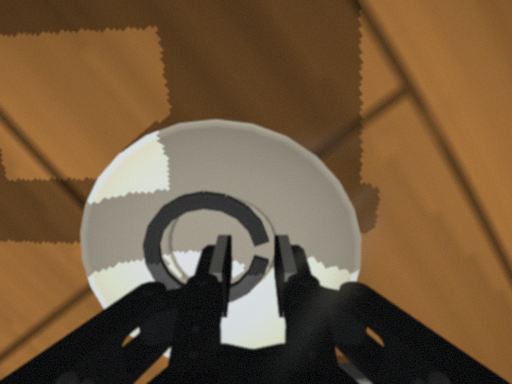

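drive_tool:
  moves:
    - [[0, 0, 1], 0]
    - [[0, 0, 2], 0]
    - [[0, 0, 3], 0]
    - [[0, 0, 5], 0]
    - [[0, 0, 8], 0]
    - [[0, 0, 12], 0]
    - [[0, 0, 18], 0]
    - [[0, 0, 25], 0]

```text
time: 38.07
tool_pos: [484.9, -244.9, 33.6]
tcp_rot: [-180.0, 0.0, 52.1]
ft_force: [0.4, -0.6, 0.4]
finger_gap: 22.4
```

Run:
```python
from h import *
s=snap("wrist","w32");st=r.sense();t=st["tool_pos"];print(t,st["tcp_rot"],st["finger_gap"],st["ft_force"])
s=snap("side"); crop(s,220,120,100,75,8,"s32")
```

```text
[ 485.94430276 -245.58064151   35.43688957] [ 1.79879992e+02 -1.09225692e-02  5.21260355e+01] 22.13585082327157 [ 1.32144912 -0.74110243  0.47576908]
```

View pics/w32.png

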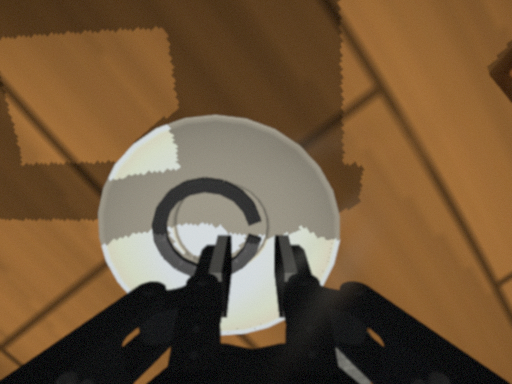

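View pics/s32.png

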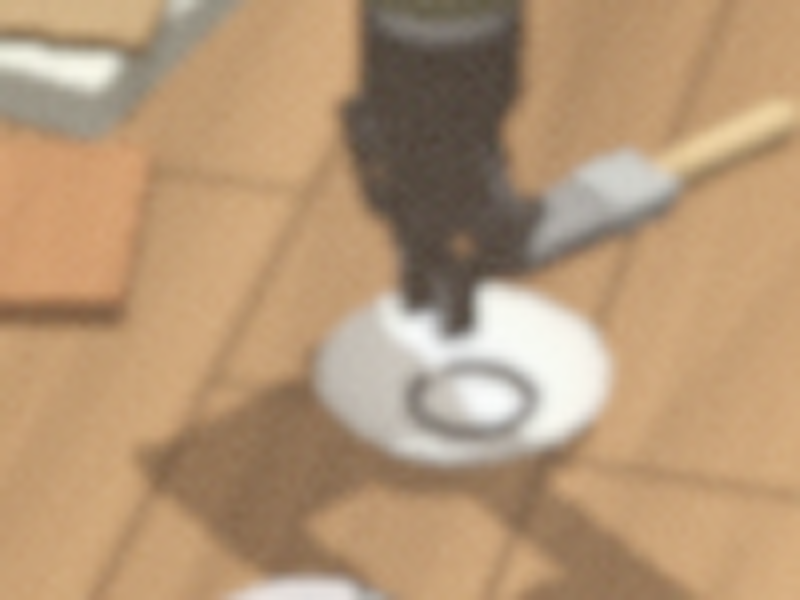

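Ring lies in the dish, clear of the fingers. I'll retreat upwards and check everything.

drive_tool:
  moves:
    - [[0, 0, 20], 0]
    - [[0, 0, 50], 0]
    - [[0, 0, 85], 0]
    - [[0, 0, 120], 0]
    - [[-20, 0, 150], 0]
    - [[-50, -10, 170], 0]
    - [[-70, -20, 180], 0]
    - [[-70, -20, 180], 0]

```text
time: 38.83
tool_pos: [413.8, -267.4, 217.1]
tcp_rot: [179.7, 0.1, 52.0]
ft_force: [0.4, 0.6, -0.7]
finger_gap: 22.2
```

Run:
```python
from h import *
s=snap("side"); crop(s,170,120,150,110,5,"s33")
t=snap("top","t33"); crop(t,140,160,230,90,3,"t33c")
w=snap("wrist","w33"); print(r.sense()["time"])
hs=cv2.cvtColor(t["pixels"],cv2.COLOR_RGB2HSV)
m=(hs[...,2]<100).astype(np.uint8); m[:, :300]=0; m[:,360:]=0; m[:180]=0; m[240:]=0
ys,xs=np.nonzero(m); print(len(xs),xs.mean(),ys.mean(),onz(t,xs.mean(),ys.mean(),10))
```

```text
38.9833
565 318.36460176991153 209.53628318584072 [ 465.11380505 -201.0434013    10.        ]
```

View pics/s33.png

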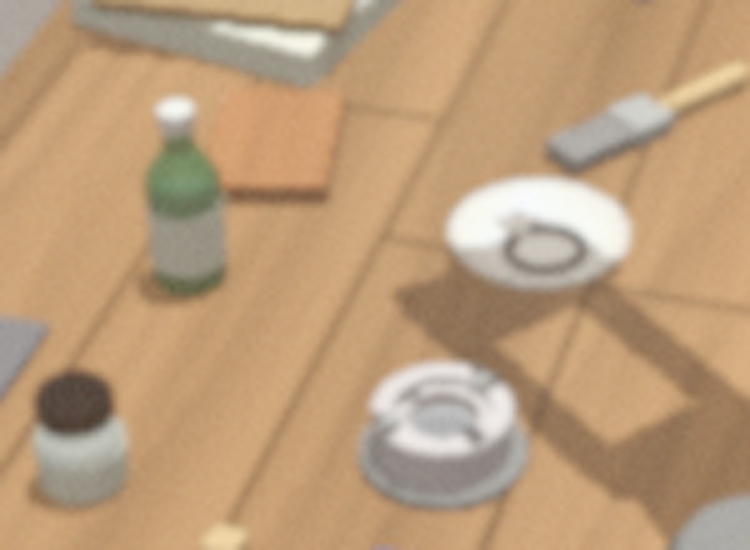

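View pics/t33c.png

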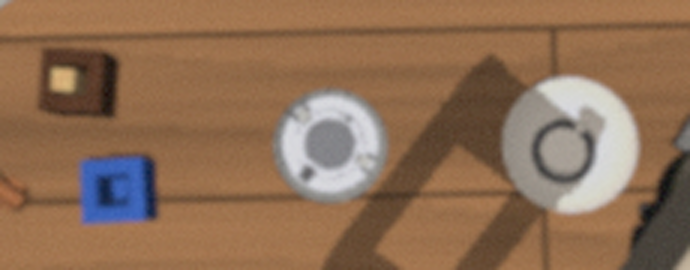

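View pics/w33.png

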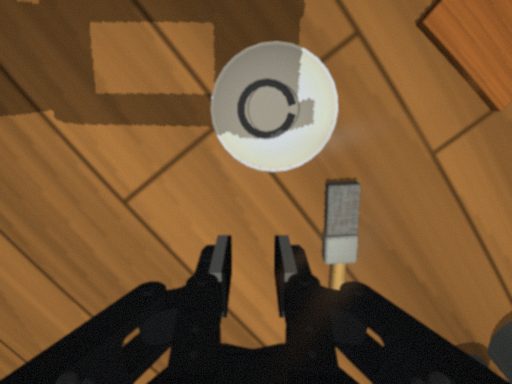

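Run:
```python
from h import *
s=snap("side"); crop(s,190,215,60,55,10,"s34")
st=r.sense(); print(st["time"],st["ft_force"],abs(st["qd"]).max())
for p in ([541.2,252.3,126],[541.2,252.3,75]): print(proj(s,p),(proj(s,p)-[190,215]+.5)*10)
```

```text
39.0333 [ 0.1213974  -0.40818947  0.21117511] 0.9584941086000381
[211.66429047 227.42626975] [221.64290472 129.2626975 ]
[212.91475319 240.07762602] [234.14753188 255.77626023]
```

View pics/s34.png

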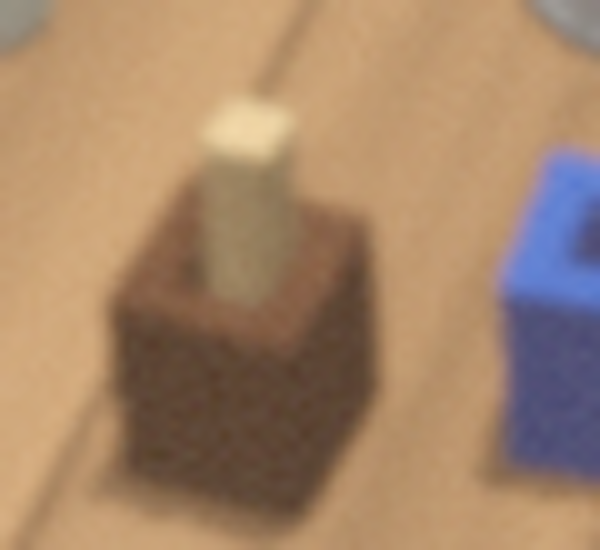

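```bash
python3 - <<'E'
from h import *
t=snap("top"); crop(t,145,170,45,35,16,"t35")
for p in ([541.2,252.3,126],[541.2,252.3,75]): print((proj(t,p)-[145,170]+.5)*16)
E
python3 - <<'E'
import cv2
im=cv2.imread("pics/top0.png")[170:205,145:190]
cv2.imwrite("pics/t35_0.png",cv2.resize(im,None,fx=16,fy=16,interpolation=cv2.INTER_CUBIC))
E
```

```text
[230.54280297 218.13682991]
[301.65645224 250.13297732]
```

View pics/t35.png

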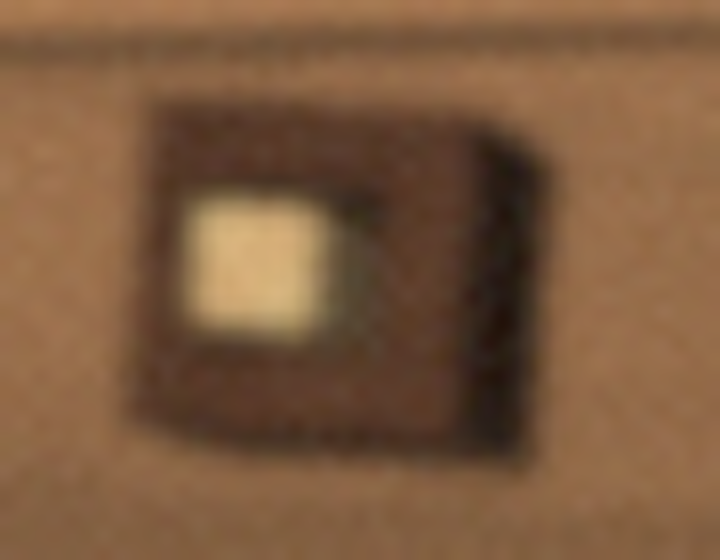

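View pics/t35_0.png

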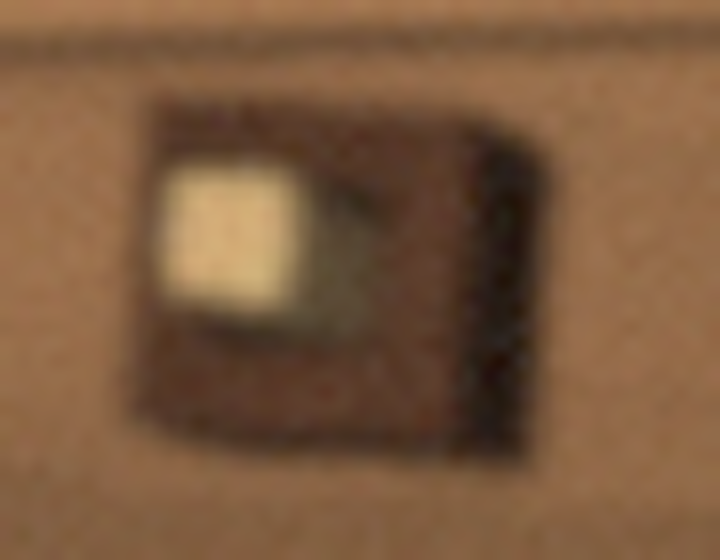

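Run:
```python
from bench import r
print(r.hand_in())
```

```text
the job is handed in; nothing more can be done
None
```

The ring is out of the magnifier and lying in the white dish, the pick is back in the dark stand, and I handed the job in at about 39 s. The hand-in gave no verdict.

- **Levering:** I found the notch by feel about 23° anticlockwise of the gap, after meeting the ledge at about 33° and 28°. Probing forces stayed under 6 N. Lifting the ring end peaked at about 7 N, then the force fell away as the end snapped over. A view from straight above showed the ring propped on both catches, but only just on the right one.
- **Ring:** It lies flat in the dish, about 8 mm from the middle in the top view.
- **Pick:** It stands in the well but leans slightly. Its handle top is about 7 mm from where it started, roughly 3° of tilt against the limit of about 10°.
- **Bench:** The bystanders in my last views looked where they were. I did not measure each one or look at all of them.

Two things went less cleanly:
- **Fingertips:** They sat about 20 mm further back than the interface text says. I stepped down by feel, and they touched the housing rim at about 5 N.
- **Dish contact:** Laying the ring down pushed against the dish with up to about 17 N. Opening the fingers pushed one against the dish wall at about 30 N at the wrist. That is under the 40 N limit, and the ring stayed in place.

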